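# Move a serving board to the other fold-down hook and fold the emptied hook away

### The arm

A 7-joint arm with a two-finger parallel gripper is mounted at the origin on the work surface. World frame = base frame: x ahead of the robot, y to its left, z up, the work surface at z = 0. Lengths are in m, angles in rad, forces in N, time in s.
With the tool pointing down it reaches from about 0.375 to 0.925 m from the base axis. Payload 3.1 kg.
Tool frame: the origin (TCP) lies on the centre line of the jaws, within the pads' length; the fingertips stand 25 mm ahead of it and the grasp point (between the pads) lies 6 mm ahead of it (tip_extent is the distance from the TCP to the fingertips, in m); z points along the fingers, y is the direction in which the jaws open and shut (so a half turn about z gives the same grasp; the last joint's range is limited). The gripper opens to 85 mm and grips with 20 to 120 N. Pads are 22 mm wide; open, the fingers measure 114 mm over their backs; the gripper's body (76 mm by 85 mm) begins 54 mm behind the grasp point. The pads swing forward as they close: fully open they stand 13 mm farther back than shut.
Start: joints at [-1.381, 0.383, 0.044, 1.598, -0.018, 1.161, -0.05], TCP at [0.184, 0.623, 0.234] pointing down, gripper open.
Joint ranges: [-2.61, 2.61], [-0.41, 2.15], [-1.48, 1.57], [0, 2.5], [-1.57, 4.71], [0.05, 1.97], [-2.85, 2.85]. Speed limits (rad/s): [2.79, 2.79, 3.14, 3.14, 3.14, 3.14, 3.14].

### API

Orientations are given as a unit quaternion [w, x, y, z].
In Python, from workcell import observe, get_image, hand_in, tip_extent gives the robot as it stands. The module is installed in compiled form; this text tells all that it offers.
- The arm moves only by the tool apply_moves, never from a script. Its argument "moves" is a list of rows, each an object with "linear": the shift along the world's x, y, z scaled (see below), a list of three; "rot": the turn, a rotation vector about the world's x, y, z scaled (see below), a list of three; "grip": the closure, from -1 (fully open) to 1 (shut). In form: [{"linear": [tx, ty, tz], "rot": [rx, ry, rz], "grip": grip}, ...]. A call has exactly 8 rows; each row shifts and turns the commanded pose from where the row before left it; what a row does not reach is not made up. The controller multiplies each number of a shift by 300 mm and each number of a turn by pi/4 rad. A row lasts 1/10 s, in which the tool goes at most 50 mm and 8.59 degrees, less where a joint would pass 70% of its speed; a pose out of reach is approached as far as the arm can. A call with a number of a shift or a turn outside -1 to 1 is refused whole. A call with a gripper value outside its range is refused whole. The fingers move at their own pace and stop on an object; "force" is the grip in N (left out, the last holds). Time passes only in rows, so rows that do not move let the fingers close, or fill a call up. It gives the time, the measured TCP pose, the force and the opening at its end, in the units of the state.
- observe(): the state, without advancing time (a new reading comes with each control period).
- get_image(name): name is "scene" or "top" or "wrist"; returns a dict with "image" (384x512x3 uint8, red, green, blue), "range_z" (384x512 float32, m along the optical axis (not along the pixel's ray), 0 where there is no reading), "camera_matrix" (3x3 intrinsics, pixels), "k1" (the pictures are not rectified: a ray, as slopes to the right and down, at radius r is drawn at 1 + k1 r^2 times it, then the intrinsics apply), "position" and "rotation" of the camera in the world; the wrist camera has in their place "hand_eye" (4x4, takes a point from camera to tool coordinates, whose origin is the TCP and whose axes are the flange's). Camera axes: x right, y down, z forward; pixel columns grow to the right and rows downward; lengths in m; the calibration is good to about 2 mm. A picture is of the moment at which its call begins: read the wrist's pose just before it.
- hand_in(): hands the job in, once; it reports no verdict.
The state is a dict: "time_s": time; "joint_pos": joint angles; "joint_vel": joint speeds; "tau": joint torques, N m; "position": TCP position; "ee_rot": TCP orientation; "ft_force": force on the tool from outside, world axes, zero at the start; "wrist_torque": the same for the moment, N m; "finger_gap": finger opening in m.
Only numpy, scipy, OpenCV 4.12 (cv2) and the standard library are available. Lean on these libraries where they do the work, as an engineer would, in place of code of your own. Each camera call takes 0.05 s, during which the arm holds its last target.

### The job

The serving board hangs on a hook that has to be folded away so the balcony door can swing open. Flip the other, folded-up hook fully down, move the board across so that it hangs upright by its slot on that hook, and then fold the emptied hook up flat against the panel again. Leave the mug, bottle, glass dish and puzzle cube where they are.

Things in the scene. Friction and masses are not known exactly. Their poses are not given: they have to be found in the camera images.
- panel: Upright wooden hook panel, fixed on the table, 400 mm wide, 18 mm thick, top 235 mm above the table; its front faces away from the robot and carries two equal steel fold-down hooks about 200 mm apart. Origin: table level, middle of its front face. Axes: x out of the front, y along the panel, z up.
- hook_a_hinge (a point): Hinge of the hook on which the board hangs at the start (left or right, it varies): on the hinge axis, middle of the arm's width, 16 mm in front of the panel's face, 190 mm above the table, 45 mm below the panel's top. Axes as the panel's, fixed: x the way an unfolded arm points, y along the hinge axis, z up.
- hook_a_arm (a joint): Angle (rad) of that hook's arm, swinging out and down: 0 = folded flat, upright along the panel, free end 55 mm above the panel's top; 1.571 = fully down, level, straight out of the panel, on a firm stop. Stiff hinge: the arm stays where it is left; about 1 N at its end moves it.
- hook_a_tip (a point): Middle of that arm's free end; moves with it. Arm: steel bar, 100 mm from hinge axis to end, 16 mm wide (along the hinge axis), 10 mm thick, the hinge axis at mid-thickness. On the last 10 mm a lip stands 10 mm above the bar's upper side when the arm is down (folded, it points back over the panel's top edge).
- hook_b_hinge (a point): Hinge of the other hook, the one that is empty and folded up at the start; same build, point and axes as hook_a_hinge.
- hook_b_arm (a joint): Angle of that other hook's arm; same build and meaning as hook_a_arm. Starts between 0 and 0.25 (folded or nearly so).
- hook_b_tip (a point): Middle of the free end of that other hook's arm, 100 mm from the hinge axis.
- board_center (a point): Centre (half-way up) of the wooden serving board, 12 mm thick, 181 mm tall, about 0.2 kg: lower blade 140 mm wide, 100 mm tall; above it a handle part 90 mm wide, 81 mm tall, with a slot 46 mm wide, 36 mm tall; above the slot a solid strip 45 mm tall to grip across the thickness. Axes: x through the thickness, y along the width, z up. Starts hanging on hook a's arm.
- board_slot (a point): Middle of the upper edge of the board's slot (the edge that rests on the hook's arm), mid-thickness; 45.5 mm above board_center, 45 mm below the board's top edge. Axes as board_center.
- mug_center (a point): Orange ceramic mug, radius 41 mm, 95 mm tall; point half-way up. Bystander.
- bottle_center (a point): Steel bottle with closed cap, radius 35 mm, 220 mm tall; point half-way up. Bystander.
- dish_center (a point): Glass dish, radius 70 mm, 45 mm tall; point half-way up. Bystander.
- cube_center (a point): Wooden puzzle cube, 66 mm; point at its centre. Bystander.
Things that resemble listed ones, but are neither listed nor needed, are in the scene too. What is meant by the part that bears board_center is not blue, and is the smaller of those in its own colour.

How it is judged:
By the outcome, as a careful person would: the job done as asked, in the order asked, and still so for the second after the job is handed in, with the robot touching nothing.
It also fails if it takes over 72 s, if anything falls off the work surface, if the arm or the gripper's body presses on something with over 40 N, if the wrist force passes 120 N, or if a joint passes its speed limit or range.

## Working session

There is one attempt and no reset: what is moved stays moved. The work goes in short steps, Python scripts to look and compute and a tool call to move; the robot and the scene stay as the last step left them, time stands still between calls to the robot, and variables do not carry over. Pictures are saved under pics/ and viewed, and the job is handed in when it is done.

Besides the shell and the picture viewer there is one more tool, called after "Call:" by a JSON object that holds its "fn" and its "kwargs", one argument or row to a line. apply_moves: Moves the arm, as the interface text tells. Shifts and turns lie within -1 to 1; 1 stands for 300 mm of shift or pi/4 rad of turn. Its arguments: {"type":"object","properties":{"moves":{"type":"array"},"force":{"type":"number"}},"required":["moves"]}

```bash
mkdir -p pics; ls; cat > h.py <<'E'
import numpy as np, cv2
from workcell import observe, get_image, hand_in, tip_extent
from scipy.spatial.transform import Rotation as R
def save(n,img,crop=None,s=1):
    im=img[:,:,::-1]
    if crop: im=im[crop[1]:crop[3],crop[0]:crop[2]]
    if s!=1: im=cv2.resize(im,None,fx=s,fy=s,interpolation=cv2.INTER_CUBIC)
    cv2.imwrite('pics/'+n+'.png',im)
def cloud(d,st=None):
    K=np.array(d['camera_matrix']);k1=d['k1'];H,W=d['range_z'].shape
    u,v=np.meshgrid(np.arange(W),np.arange(H))
    xd=(u-K[0,2])/K[0,0];yd=(v-K[1,2])/K[1,1]
    x,y=xd.copy(),yd.copy()
    for _ in range(10):
        f=1+k1*(x*x+y*y);x=xd/f;y=yd/f
    z=d['range_z'];P=np.stack([x*z,y*z,z],-1)
    if 'position' in d:
        Rm,t=np.array(d['rotation']),np.array(d['position'])
        if Rm.size==4: Rm=R.from_quat(np.roll(Rm,-1)).as_matrix()
    else:
        X=np.array(d['hand_eye']);q=np.array(st['ee_rot']);B=R.from_quat(np.roll(q,-1)).as_matrix()
        Rm=B@X[:3,:3];t=B@X[:3,3]+np.array(st['position'])
    W_=P@Rm.T+t; W_[z<=0]=np.nan
    return W_
def proj(d,p):
    Rm,t=np.array(d['rotation']),np.array(d['position'])
    if Rm.size==4: Rm=R.from_quat(np.roll(Rm,-1)).as_matrix()
    c=(np.atleast_2d(p)-t)@Rm;x=c[:,0]/c[:,2];y=c[:,1]/c[:,2];f=1+d['k1']*(x*x+y*y)
    K=d['camera_matrix'];return np.stack([K[0][0]*x*f+K[0][2],K[1][1]*y*f+K[1][2]],-1)
E
python3 - <<'E'
from h import *
s=observe();print(s,tip_extent if not callable(tip_extent) else tip_extent())
for n in ['scene','top','wrist']:
    s=observe();d=get_image(n);save(n+'0',d['image']);np.savez('pics/'+n+'0.npz',W=cloud(d,s),im=d['image'])
    print(n,{k:v for k,v in d.items() if k not in('image','range_z')})
E
```

```text
pics
{'time_s': 0.0, 'joint_pos': array([-1.38082237,  0.38385861,  0.04384223,  1.59955641, -0.01791152,
        1.16115629, -0.04991764]), 'joint_vel': array([ 2.04564623e-03, -1.04358385e-04, -4.46538059e-04,  2.77785615e-04,
        6.24168839e-04,  4.85750716e-05, -1.67493812e-05]), 'tau': array([ 1.25742258e-04, -4.33469868e+01,  1.02482367e+00, -2.49501836e+01,
        1.06713912e-02,  1.15594862e-02,  8.94333311e-06]), 'position': array([0.18422871, 0.62239403, 0.23288014]), 'ee_rot': array([-1.19558761e-04,  1.43366070e-01,  9.89668883e-01, -1.28746615e-03]), 'ft_force': array([-0.53756876,  0.69750364,  0.06838223]), 'wrist_torque': array([-0.00591547, -0.00819911, -0.06113987]), 'finger_gap': 0.08551554727052592} 0.025
scene {'camera_matrix': array([[407.18140417,   0.        , 259.51247926],
       [  0.        , 407.18140417, 190.00715522],
       [  0.        ,   0.        ,   1.        ]]), 'k1': -0.1151505772760306, 'position': array([ 1.34795284, -0.15574463,  0.83026999]), 'rotation': array([-0.3296422 ,  0.70361136,  0.56532343, -0.27690519])}
top {'camera_matrix':
[... 177 characters left out ...]
67734, 'position': array([ 0.35175803, -0.01860249,  1.48580435]), 'rotation': array([-0.06179926,  0.7116597 , -0.69702791,  0.06223684])}
wrist {'camera_matrix': array([[304.90338974,   0.        , 264.6011752 ],
       [  0.        , 304.90338974, 190.17340801],
       [  0.        ,   0.        ,   1.        ]]), 'k1': -0.02448002823214281, 'hand_eye': array([[-1.22372823e-03, -9.50016362e-01, -3.12197718e-01,
         7.99534537e-02],
       [ 9.99998980e-01, -1.39246033e-03,  3.17533100e-04,
        -2.34423890e-04],
       [-7.36384578e-04, -3.12197011e-01,  9.50017097e-01,
        -1.38803674e-01],
       [ 0.00000000e+00,  0.00000000e+00,  0.00000000e+00,
         1.00000000e+00]])}
```

View pics/scene0.png

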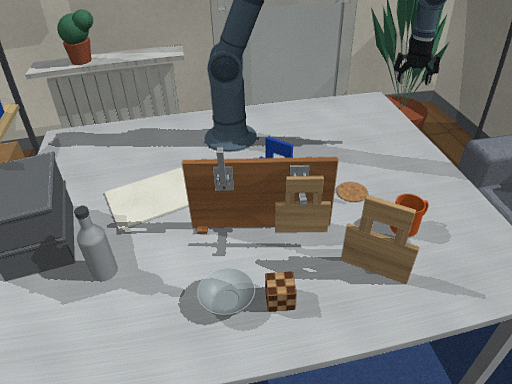

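View pics/top0.png

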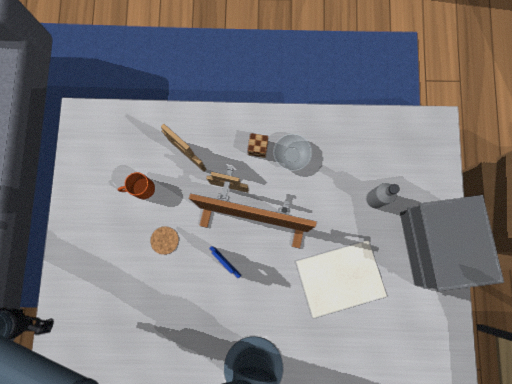

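Scene picture: three board-like objects. One hangs on the right hook at (303,205), wood-coloured. A larger wood-coloured one stands free at (380,240), and a blue one is behind the panel at (278,148). The target isn't blue and is the smaller wooden one, so it should be the hanging board. I'll check that with a crop and measure.

```bash
python3 - <<'E'
from h import *
a=np.load('pics/scene0.npz');b=np.load('pics/top0.npz')
save('crop0',a['im'],(170,130,430,300),3)
save('crop1',b['im'],(150,110,330,260),4)
W=a['W'];
for n,(u,v) in dict(panL=(195,200),pan2=(240,175),pan3=(250,215),panR=(330,170),bd1=(285,215),bd2=(320,222),bdtop=(303,182),big1=(360,255),big2=(400,265),hookb=(221,155),mug=(410,215),bottle=(95,240),cube=(280,290),dish=(225,290)).items(): print(n,W[v,u].round(4))
# panel front fit
m=(W[...,2]>0.03)&(W[...,2]<0.225)
ii=np.zeros(m.shape,bool);ii[165:225,190:275]=1;ii[160:200,200:240]&=False
P=W[m&ii];P=P[np.isfinite(P).all(1)]
def plane(P):
    for _ in range(5):
        c=np.median(P,0) if _==0 else P.mean(0);n=np.linalg.svd(P-c,full_matrices=False)[2][2];r=(P-c)@n;P=P[abs(r)<max(2*np.std(r),.002)]
    return c,n*np.sign(n[0]),np.std(r)
print('panel',plane(P))
ii[:]=0;ii[207:230,279:328]=1
P=W[ii];P=P[np.isfinite(P).all(1)];print('board',plane(P))
ii[:]=0;ii[240:270,350:405]=1
P=W[ii];P=P[np.isfinite(P).all(1)];print('big',plane(P))
T=b['W'];ii[:]=0;ii[190:240,185:320]=1
m=ii&(abs(T[...,2]-.235)<.008);P=T[m];print('paneltop',len(P),P.mean(0));
r=cv2.minAreaRect(P[:,:2].astype(np.float32)*1000);print(r,cv2.boxPoints(r))
E
```

```text
panL [ 0.481  -0.1648  0.1127]
pan2 [ 0.5069 -0.0402  0.1956]
pan3 [ 0.5109 -0.0191  0.054 ]
panR [0.5538 0.1884 0.2068]
bd1 [0.6088 0.0553 0.1261]
bd2 [0.6236 0.1467 0.0953]
bdtop [0.6163 0.0954 0.2313]
big1 [0.7163 0.2279 0.0468]
big2 [0.7825 0.3045 0.0615]
hookb [ 0.5296 -0.0867  0.2806]
mug [0.7762 0.2951 0.2248]
bottle [ 0.6135 -0.4139  0.1447]
cube [ 0.7911 -0.0028  0.0673]
dish [ 0.7183 -0.124   0.0085]
panel (array([ 0.50375465, -0.05224923,  0.11554102]), array([ 0.97967253, -0.20030299, -0.01097458]), np.float64(0.0013148973344713154))
board (array([0.61554121, 0.10223052, 0.11170339]), array([ 0.97847627, -0.20633346, -0.00326939]), np.float64(0.0010564018836523876))
big (array([0.74344045, 0.25875177, 0.07016347]), array([ 0.762596  , -0.64686704, -0.00322076]), np.float64(0.001106794773630597))
paneltop 790 [0.50682418 0.01036914 0.23484907]
((515.9263916015625, 11.19122314453125), (398.1776428222656, 35.9984245300293), 78.7416000366211) [[ 459.40463 -180.55241]
 [ 494.7103  -187.58052]
 [ 572.4481   202.93486]
 [ 537.14246  209.96297]]
```

View pics/crop0.png

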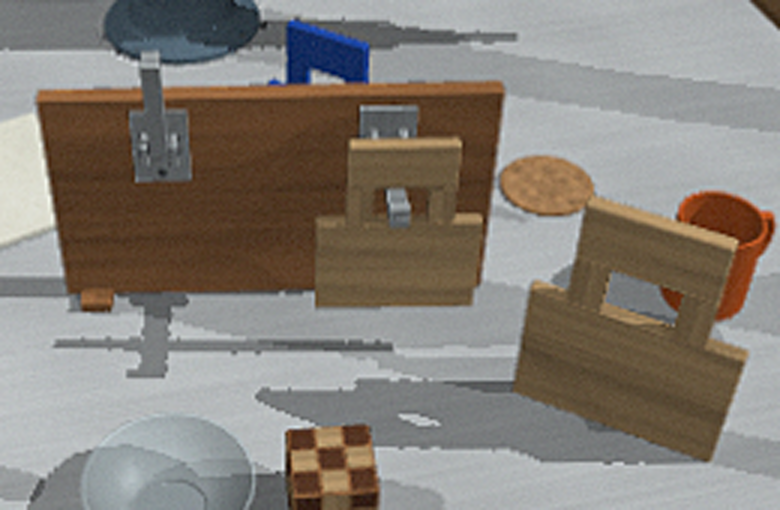

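View pics/crop1.png

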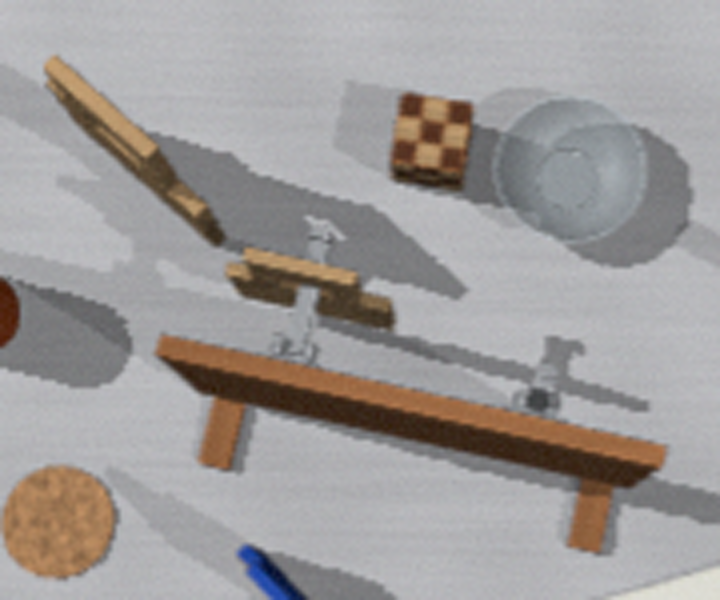

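Confirmed: the hanging board at crop (395,225) is smaller than the free-standing one, and only it is on a hook. Hook a is on the +y side, hook b on the −y side with its arm nearly folded at scene (221,155). Next I'll work in panel coordinates.

```bash
python3 - <<'E'
from h import *
a=np.load('pics/scene0.npz');b=np.load('pics/top0.npz')
n=np.array([.9797,-.2003,0]);n/=np.linalg.norm(n);t=np.array([-n[1],n[0],0]);p0=np.array([.5038,-.0522,0])
def loc(W): 
    Q=W-p0; return np.stack([Q@n,Q@t,Q[...,2]],-1)
A=loc(a['W']);B=loc(b['W'])
def sel(L,x,y,z): return L[(L[...,0]>x[0])&(L[...,0]<x[1])&(L[...,1]>y[0])&(L[...,1]<y[1])&(L[...,2]>z[0])&(L[...,2]<z[1])]
def st(k,P): print(k,len(P),'min',P.min(0).round(4),'max',P.max(0).round(4),'med',np.median(P,0).round(4),'p5',np.percentile(P,5,0).round(4),'p95',np.percentile(P,95,0).round(4))
for nm,L in (('scene',A),('top',B)):
    st(nm+' panel face',sel(L,(-.006,.006),(-.3,.4),(.03,.24))) if nm=='scene' else None
    st(nm+' paneltop',sel(L,(-.03,.006),(-.3,.4),(.228,.242)))
    st(nm+' hookb above top',sel(L,(-.03,.12),(-.2,.05),(.246,.32)))
    st(nm+' hookb arm',sel(L,(.012,.06),(-.15,.02),(.20,.32)))
    st(nm+' board top',sel(L,(.05,.16),(.0,.3),(.222,.24)))
    st(nm+' board blade',sel(L,(.04,.16),(.0,.3),(.06,.13)))
    st(nm+' all board',sel(L,(.06,.14),(.0,.3),(.04,.26)))
    st(nm+' hook a bar',sel(L,(.02,.09),(.08,.2),(.18,.215)))
    st(nm+' hook a tip',sel(L,(.108,.13),(.0,.3),(.17,.215)))
save('w0',np.load('pics/wrist0.npz')['im'])
# hook b profile
for L in (A,):
    P=sel(L,(-.03,.12),(-.15,0),(.2,.32))
    P=P[(P[:,0]>.008)|(P[:,2]>.242)]
    for z in np.arange(.2,.31,.01):
        q=P[abs(P[:,2]-z)<.005]
        if len(q): print(round(z,3),len(q),np.median(q,0).round(4),q[:,1].min().round(4),q[:,1].max().round(4))
E
```

```text
scene panel face 6707 min [-0.006  -0.1366  0.03  ] max [0.006  0.2653 0.2386] med [0.0002 0.027  0.1559] p5 [-0.0031 -0.1211  0.0455] p95 [0.0037 0.2449 0.2335]
scene paneltop 925 min [-0.0186 -0.1356  0.2281] max [0.0055 0.2645 0.2386] med [-0.0027  0.0726  0.235 ] p5 [-0.0149 -0.1163  0.229 ] p95 [0.0027 0.2461 0.2373]
scene hookb above top 122 min [ 0.0143 -0.0403  0.2463] max [ 0.0362 -0.0241  0.2926] med [ 0.0303 -0.032   0.2753] p5 [ 0.0186 -0.0392  0.25  ] p95 [ 0.035  -0.0245  0.2908]
scene hookb arm 234 min [ 0.0122 -0.0485  0.2002] max [ 0.0362 -0.0172  0.2926] med [ 0.0273 -0.0318  0.2495] p5 [ 0.0165 -0.0402  0.2018] p95 [ 0.0339 -0.0241  0.2904]
scene board top 252 min [0.0669 0.1262 0.222 ] max [0.0838 0.216  0.2399] med [0.08   0.1722 0.2328] p5 [0.0714 0.1302 0.2229] p95 [0.0822 0.2116 0.2397]
scene board blade 1266 min [0.0733 0.101  0.0604] max [0.1469 0.2999 0.1299] med [0.0789 0.1899 0.0974] p5 [0.0763 0.1091 0.0656] p95 [0.1395 0.2935 0.1273]
scene all board 2782 min [0.0656 0.1007 0.0402] max [0.14   0.2992 0.2429] med [0.0791 0.1761 0.1373] p5 [0.0751 0.1116 0
[... 1401 characters left out ...]
p5 [0.0221 0.1282 0.188 ] p95 [0.0744 0.1829 0.21  ]
top hook a tip 12 min [0.1085 0.1576 0.1966] max [0.1146 0.1716 0.2095] med [0.1116 0.1635 0.2062] p5 [0.1085 0.1577 0.1994] p95 [0.1144 0.1713 0.209 ]
0.2 33 [ 0.0216 -0.0301  0.2018] -0.0485 -0.0172
0.21 21 [ 0.0245 -0.0318  0.2113] -0.0397 -0.0242
0.22 16 [ 0.0254 -0.0311  0.2205] -0.0385 -0.0241
0.23 19 [ 0.0262 -0.0326  0.231 ] -0.04 -0.0251
0.24 20 [ 0.0272 -0.0343  0.2403] -0.0397 -0.0242
0.25 20 [ 0.0282 -0.0302  0.2495] -0.0385 -0.0242
0.26 21 [ 0.0302 -0.0324  0.2595] -0.0403 -0.025
0.27 23 [ 0.0315 -0.0318  0.2696] -0.0395 -0.0245
0.28 21 [ 0.0322 -0.0309  0.2795] -0.0386 -0.0242
0.29 42 [ 0.0286 -0.0328  0.2899] -0.0402 -0.0241
```

Call:
{"fn": "apply_moves", "kwargs": {
  "moves": [
    {"linear":[0.04,-0.1,0.05],"rot":[0,0,-0.1],"grip":1},
    {"linear":[0.04,-0.1,0.05],"rot":[0,0,-0.1],"grip":1},
    {"linear":[0.04,-0.1,0.05],"rot":[0,0,-0.1],"grip":1},
    {"linear":[0.04,-0.1,0.05],"rot":[0,0,-0.1],"grip":1},
    {"linear":[0.04,-0.1,0.05],"rot":[0,0,-0.1],"grip":1},
    {"linear":[0.04,-0.1,0.05],"rot":[0,0,-0.1],"grip":1},
    {"linear":[0.04,-0.1,0.05],"rot":[0,0,-0.1],"grip":1},
    {"linear":[0.04,-0.1,0.05],"rot":[0,0,-0.1],"grip":1}
  ],
  "force": 40
}}

```text
time_s: 0.95
position: [0.2807, 0.3817, 0.3545]
ee_rot: [-0.0, 0.444, 0.896, -0.0]
ft_force: [-0.1, -0.1, 0.2]
finger_gap: 0.0003
```

```bash
cat >> h.py <<'E'
n=np.array([.9797,-.2003,0]);n/=np.linalg.norm(n);t=np.array([-n[1],n[0],0]);p0=np.array([.5038,-.0522,0])
def loc(W):
    Q=np.asarray(W)-p0; return np.stack([Q@n,Q@t,Q[...,2]],-1)
def glob(l): return p0+n*l[0]+t*l[1]+np.array([0,0,l[2]])
Rt=np.column_stack([-t,n,[0,0,-1]])   # desired tool axes: x=?, y=n, z=down
if np.linalg.det(Rt)<0: Rt[:,0]*=-1
def rel(l=None):
    s=observe();p=s['position'];B=R.from_quat(np.roll(s['ee_rot'],-1))
    e=(R.from_matrix(Rt)*B.inv()).as_rotvec()
    print('t',round(s['time_s'],2),'pos',p.round(4),'loc',loc(p).round(4),'gap',round(s['finger_gap'],4),'F',s['ft_force'].round(1),'rot err units',(e/(np.pi/4)).round(3))
    if l is not None: print('delta units',((glob(l)-p)/.3).round(3),'m',(glob(l)-p).round(4))
E
python3 - <<'E'
from h import *
rel((-.03,-.032,.34))
# other obstacles
a=np.load('pics/scene0.npz');b=np.load('pics/top0.npz')
for nm,L in(('s',loc(a['W'])),('t',loc(b['W']))):
    for k,x,y,z in(('big',(.09,.4),(.245,.5),(.01,.3)),('cube',(.2,.4),(.05,.2),(.03,.1)),('dish',(.1,.4),(-.2,.05),(.01,.1))):
        P=L[(L[...,0]>x[0])&(L[...,0]<x[1])&(L[...,1]>y[0])&(L[...,1]<y[1])&(L[...,2]>z[0])&(L[...,2]<z[1])]
        print(nm,k,len(P),P.min(0).round(3),P.max(0).round(3), P[P[:,1].argmin()].round(3),P[P[:,0].argmin()].round(3))
E
```

```text
t 0.95 pos [0.2807 0.3817 0.3545] loc [-0.3055  0.3804  0.3545] gap 0.0003 F [-0.1 -0.1  0.2] rot err units [ 0.000e+00 -1.000e-03 -1.086e+00]
delta units [ 0.624 -1.531 -0.048] m [ 0.1873 -0.4592 -0.0145]
s big 4198 [0.117 0.273 0.01 ] [0.217 0.437 0.236] [0.131 0.273 0.096] [0.117 0.284 0.128]
s cube 948 [0.214 0.072 0.03 ] [0.289 0.143 0.072] [0.228 0.072 0.03 ] [0.214 0.137 0.064]
s dish 1803 [ 0.182 -0.09   0.01 ] [0.322 0.046 0.051] [ 0.252 -0.09   0.046] [ 0.182 -0.017  0.045]
t big 493 [0.115 0.274 0.01 ] [0.307 0.469 0.237] [0.235 0.274 0.012] [0.115 0.282 0.033]
t cube 390 [0.213 0.072 0.031] [0.287 0.142 0.075] [0.22  0.072 0.033] [0.213 0.13  0.053]
t dish 866 [ 0.121 -0.151  0.01 ] [0.351 0.047 0.052] [ 0.351 -0.151  0.013] [0.121 0.008 0.012]
```

Call:
{"fn": "apply_moves", "kwargs": {
  "moves": [
    {"linear":[0.039,-0.096,0],"rot":[0,0,-0.068],"grip":1},
    {"linear":[0.039,-0.096,0],"rot":[0,0,-0.068],"grip":1},
    {"linear":[0.039,-0.096,0],"rot":[0,0,-0.068],"grip":1},
    {"linear":[0.039,-0.096,0],"rot":[0,0,-0.068],"grip":1},
    {"linear":[0.039,-0.096,0],"rot":[0,0,-0.068],"grip":1},
    {"linear":[0.039,-0.096,0],"rot":[0,0,-0.068],"grip":1},
    {"linear":[0.039,-0.096,0],"rot":[0,0,-0.068],"grip":1},
    {"linear":[0.039,-0.096,0],"rot":[0,0,-0.068],"grip":1}
  ]
}}

```text
time_s: 1.75
position: [0.3744, 0.151, 0.3541]
ee_rot: [-0.0, 0.624, 0.782, -0.0]
ft_force: [1.2, 0.2, 0.0]
finger_gap: 0.0
```

Call:
{"fn": "apply_moves", "kwargs": {
  "moves": [
    {"linear":[0.039,-0.096,0],"rot":[0,0,-0.068],"grip":1},
    {"linear":[0.039,-0.096,0],"rot":[0,0,-0.068],"grip":1},
    {"linear":[0.039,-0.096,0],"rot":[0,0,-0.068],"grip":1},
    {"linear":[0.039,-0.096,0],"rot":[0,0,-0.068],"grip":1},
    {"linear":[0.039,-0.096,0],"rot":[0,0,-0.068],"grip":1},
    {"linear":[0.039,-0.096,0],"rot":[0,0,-0.068],"grip":1},
    {"linear":[0.039,-0.096,0],"rot":[0,0,-0.068],"grip":1},
    {"linear":[0.039,-0.091,0],"rot":[0,0,-0.066],"grip":1}
  ]
}}

```text
time_s: 2.55
position: [0.4676, -0.0781, 0.3542]
ee_rot: [-0.0, 0.775, 0.632, 0.0]
ft_force: [0.6, 0.2, -0.6]
finger_gap: 0.0001
```

```bash
python3 - <<'E'
from h import *
rel((-.022,-.032,.28))
s=observe();d=get_image('wrist');save('w1',d['image'])
d=get_image('scene');save('s1',d['image'],(150,60,350,240),3)
E
```

```text
t 2.55 pos [ 0.4676 -0.0781  0.3542] loc [-0.0303 -0.0326  0.3542] gap 0.0001 F [ 0.6  0.2 -0.6] rot err units [-0.001  0.     0.   ]
delta units [ 0.028 -0.004 -0.247] m [ 0.0083 -0.0011 -0.0742]
```

View pics/s1.png

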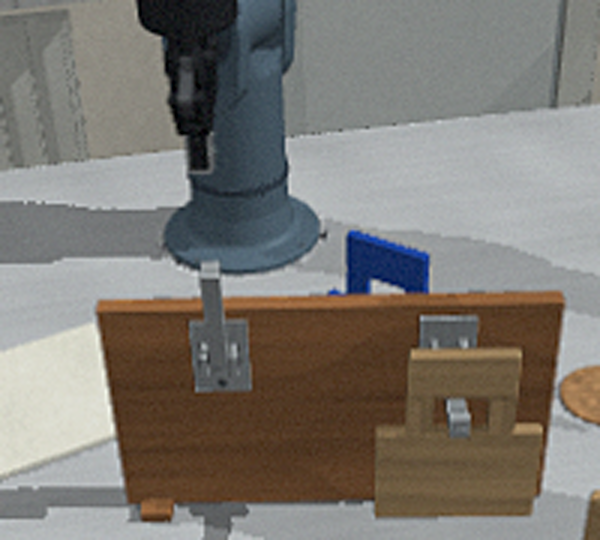

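View pics/w1.png

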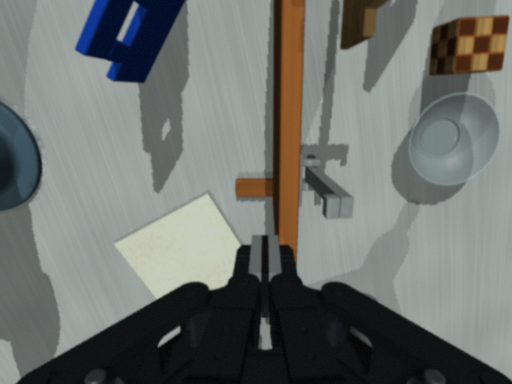

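Call:
{"fn": "apply_moves", "kwargs": {
  "moves": [
    {"linear":[0,0,-0.062],"rot":[0,0,0],"grip":1},
    {"linear":[0,0,-0.062],"rot":[0,0,0],"grip":1},
    {"linear":[0,0,-0.062],"rot":[0,0,0],"grip":1},
    {"linear":[0,0,-0.062],"rot":[0,0,0],"grip":1},
    {"linear":[0.033,-0.0065,0],"rot":[0,0,0],"grip":1},
    {"linear":[0.033,-0.0065,0],"rot":[0,0,0],"grip":1},
    {"linear":[0.033,-0.0065,0],"rot":[0,0,0],"grip":1},
    {"linear":[0.033,-0.0065,0],"rot":[0,0,0],"grip":1}
  ]
}}

```text
time_s: 3.45
position: [0.5066, -0.0831, 0.2793]
ee_rot: [-0.001, 0.773, 0.634, -0.001]
ft_force: [-0.1, -0.1, -0.6]
finger_gap: -0.0002
```

```bash
python3 - <<'E'
from h import *
rel((.0565,-.032,.28))
d=get_image('scene');save('s2',d['image'],(150,60,350,240),3)
E
```

```text
t 3.45 pos [ 0.5066 -0.0831  0.2793] loc [ 0.009  -0.0297  0.2793] gap -0.0002 F [-0.1 -0.1 -0.6] rot err units [-0.001 -0.003 -0.006]
delta units [ 0.154 -0.039  0.002] m [ 0.0461 -0.0118  0.0007]
```

View pics/s2.png

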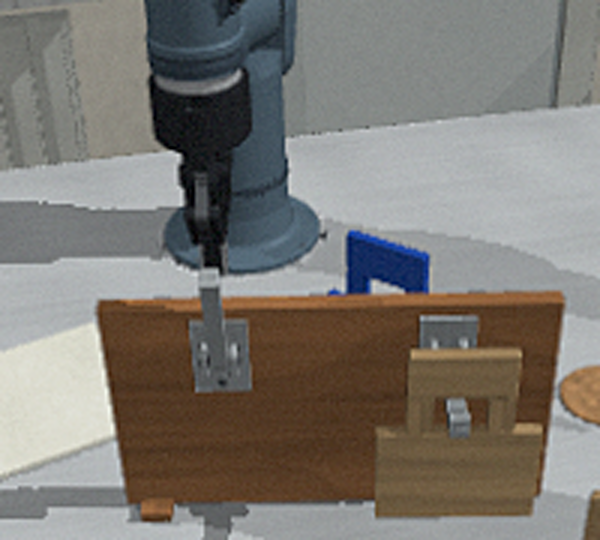

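Finger is behind the hook arm, contact starting. Pushing out.

Call:
{"fn": "apply_moves", "kwargs": {
  "moves": [
    {"linear":[0.022,-0.006,0],"rot":[0,0,0],"grip":1},
    {"linear":[0.022,-0.006,0],"rot":[0,0,0],"grip":1},
    {"linear":[0.022,-0.006,0],"rot":[0,0,0],"grip":1},
    {"linear":[0.022,-0.006,0],"rot":[0,0,0],"grip":1},
    {"linear":[0.022,-0.005,0],"rot":[0,0,0],"grip":1},
    {"linear":[0.022,-0.005,0],"rot":[0,0,0],"grip":1},
    {"linear":[0.022,-0.005,0],"rot":[0,0,0],"grip":1},
    {"linear":[0,0,0],"rot":[0,0,0],"grip":1}
  ]
}}

```text
time_s: 4.3
position: [0.5547, -0.0958, 0.28]
ee_rot: [0.001, 0.774, 0.634, 0.0]
ft_force: [0.3, -0.5, 0.1]
finger_gap: -0.0
```

```bash
python3 - <<'E'
from h import *
rel((.0765,-.032,.220))
d=get_image('scene');save('s3',d['image'],(150,60,350,240),3);L=loc(cloud(d))
P=L[(L[...,0]>.02)&(L[...,0]<.16)&(abs(L[...,1]+.032)<.007)&(L[...,2]<.3)&(L[...,2]>.17)]
for z in np.arange(.19,.3,.01):
    q=P[abs(P[:,2]-z)<.005]
    if len(q): print(round(z,3),len(q),np.median(q,0).round(4),q.max(0).round(3))
E
```

```text
t 4.3 pos [ 0.5547 -0.0958  0.28  ] loc [ 0.0586 -0.0325  0.28  ] gap -0.0 F [ 0.3 -0.5  0.1] rot err units [ 0.002  0.001 -0.004]
delta units [ 0.059 -0.01  -0.2  ] m [ 0.0177 -0.0031 -0.06  ]
0.19 6 [ 0.0239 -0.0321  0.1916] [ 0.025 -0.026  0.192]
0.2 5 [ 0.0306 -0.0321  0.2   ] [ 0.032 -0.027  0.202]
0.21 8 [ 0.037  -0.0308  0.2082] [ 0.041 -0.026  0.215]
0.22 7 [ 0.044  -0.0329  0.2169] [ 0.05  -0.025  0.225]
0.23 7 [ 0.0546 -0.0334  0.231 ] [ 0.058 -0.028  0.234]
0.24 5 [ 0.0614 -0.0323  0.2392] [ 0.064 -0.027  0.241]
0.25 10 [ 0.0679 -0.0324  0.2472] [ 0.074 -0.026  0.255]
0.26 8 [ 0.0776 -0.032   0.2603] [ 0.079 -0.027  0.262]
0.27 37 [ 0.0777 -0.0314  0.2707] [ 0.085 -0.026  0.275]
0.28 20 [ 0.0683 -0.0323  0.2777] [ 0.074 -0.026  0.284]
0.29 24 [ 0.0719 -0.0322  0.2911] [ 0.075 -0.025  0.295]
```

View pics/s3.png

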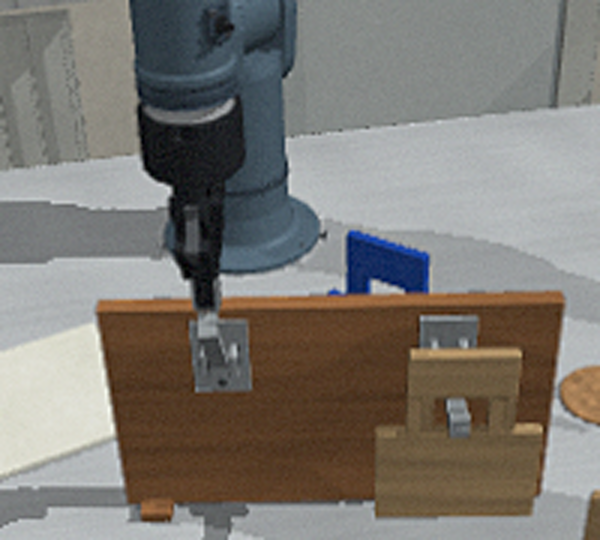

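Call:
{"fn": "apply_moves", "kwargs": {
  "moves": [
    {"linear":[0.006,-0.001,-0.028],"rot":[0,0,0],"grip":1},
    {"linear":[0.009,-0.002,-0.028],"rot":[0,0,0],"grip":1},
    {"linear":[0.01,-0.002,-0.028],"rot":[0,0,0],"grip":1},
    {"linear":[0.011,-0.002,-0.028],"rot":[0,0,0],"grip":1},
    {"linear":[0.011,-0.002,-0.028],"rot":[0,0,0],"grip":1},
    {"linear":[0.008,-0.002,-0.028],"rot":[0,0,0],"grip":1},
    {"linear":[0.004,-0.001,-0.028],"rot":[0,0,0],"grip":1},
    {"linear":[0,0,-0.008],"rot":[0,0,0],"grip":1}
  ]
}}

```text
time_s: 5.15
position: [0.5709, -0.0991, 0.2175]
ee_rot: [-0.0, 0.774, 0.634, -0.001]
ft_force: [1.9, -0.1, 1.2]
finger_gap: -0.0001
```

```bash
cat > hk.py <<'E'
from h import *
def hook(y,tag=None,crop=(150,60,350,240)):
    d=get_image('scene')
    if tag: save(tag,d['image'],crop,3)
    L=loc(cloud(d))
    P=L[(L[...,0]>.02)&(L[...,0]<.16)&(abs(L[...,1]-y)<.0075)&(L[...,2]<.31)&(L[...,2]>.165)]
    for x in np.arange(.02,.13,.01):
        q=P[abs(P[:,0]-x)<.005]
        if len(q): print('x',round(x,3),len(q),np.median(q,0).round(4),'zmin/max',q[:,2].min().round(4),q[:,2].max().round(4))
    return L
E
python3 - <<'E'
from hk import *
rel((.0765,-.032,.220));hook(-.032,'s4')
E
```

```text
t 5.15 pos [ 0.5709 -0.0991  0.2175] loc [ 0.0752 -0.0325  0.2175] gap -0.0001 F [ 1.9 -0.1  1.2] rot err units [ 0.    -0.002 -0.004]
delta units [0.005 0.001 0.008] m [0.0014 0.0002 0.0025]
x 0.02 1 [ 0.024  -0.0251  0.1981] zmin/max 0.1981 0.1981
x 0.03 1 [ 0.0303 -0.0247  0.1997] zmin/max 0.1997 0.1997
x 0.08 7 [ 0.0825 -0.0252  0.2249] zmin/max 0.2164 0.2451
x 0.09 57 [ 0.0891 -0.0318  0.2371] zmin/max 0.2166 0.2845
x 0.1 12 [ 0.1017 -0.0277  0.2477] zmin/max 0.2299 0.2994
x 0.11 63 [ 0.1094 -0.0318  0.2294] zmin/max 0.2148 0.3094
x 0.12 14 [ 0.1226 -0.0301  0.2845] zmin/max 0.2824 0.3045
```

View pics/s4.png

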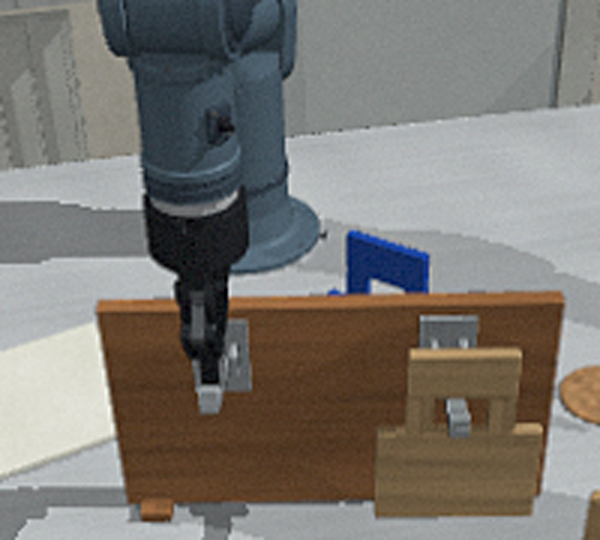

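```bash
python3 - <<'E'
from hk import *
s=observe();d=get_image('wrist');save('w5',d['image'])
d=get_image('scene');save('s5',d['image'],(195,160,245,215),12);L=loc(cloud(d))
for v in range(180,200,2):
    print(v,[tuple((L[v,u]*1000).round(0).astype(int)) for u in (213,216,219,222,225)])
E
```

```text
180 [(np.int64(1), np.int64(-59), np.int64(181)), (np.int64(91), np.int64(-39), np.int64(250)), (np.int64(85), np.int64(-32), np.int64(246)), (np.int64(84), np.int64(-26), np.int64(244)), (np.int64(24), np.int64(-25), np.int64(198))]
182 [(np.int64(2), np.int64(-60), np.int64(176)), (np.int64(88), np.int64(-40), np.int64(242)), (np.int64(89), np.int64(-32), np.int64(242)), (np.int64(87), np.int64(-26), np.int64(241)), (np.int64(35), np.int64(-24), np.int64(200))]
184 [(np.int64(-2), np.int64(-61), np.int64(166)), (np.int64(79), np.int64(-41), np.int64(229)), (np.int64(90), np.int64(-33), np.int64(237)), (np.int64(88), np.int64(-26), np.int64(235)), (np.int64(40), np.int64(-24), np.int64(197))]
186 [(np.int64(0), np.int64(-61), np.int64(161)), (np.int64(84), np.int64(-41), np.int64(226)), (np.int64(92), np.int64(-33), np.int64(233)), (np.int64(91), np.int64(-26), np.int64(232)), (np.int64(7), np.int64(-28), np.int64(165))]
188 [(np.int64(2), np.int64(-62), np.int64(155)), (np.int64(82), np.int64(-42), np.int64(219)), (np.int64(87), np.int64(-34), np.int64(223)), (np.int64(87), np.int6
[... 545 characters left out ...]
 [(np.int64(-2), np.int64(-64), np.int64(131)), (np.int64(111), np.int64(-39), np.int64(224)), (np.int64(113), np.int64(-32), np.int64(225)), (np.int64(111), np.int64(-25), np.int64(223)), (np.int64(1), np.int64(-31), np.int64(133))]
196 [(np.int64(0), np.int64(-64), np.int64(126)), (np.int64(113), np.int64(-40), np.int64(220)), (np.int64(112), np.int64(-33), np.int64(219)), (np.int64(111), np.int64(-26), np.int64(218)), (np.int64(2), np.int64(-31), np.int64(127))]
198 [(np.int64(-2), np.int64(-65), np.int64(117)), (np.int64(0), np.int64(-57), np.int64(118)), (np.int64(0), np.int64(-49), np.int64(118)), (np.int64(1), np.int64(-40), np.int64(119)), (np.int64(3), np.int64(-32), np.int64(120))]
```

View pics/s5.png

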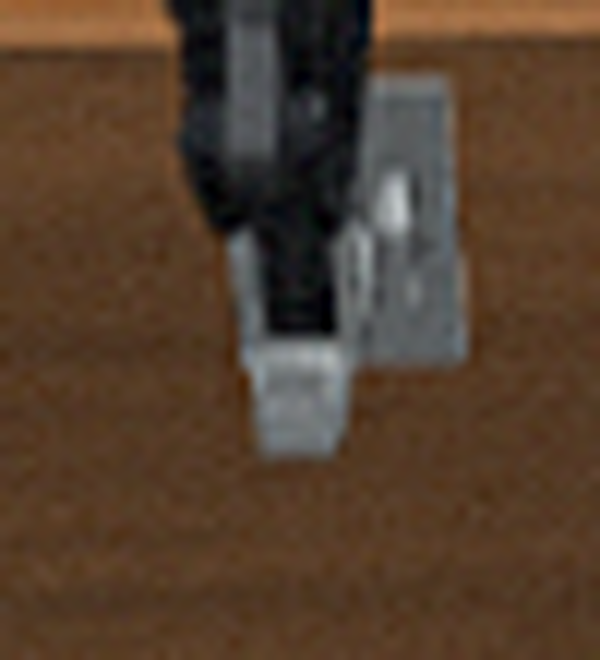

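View pics/w5.png

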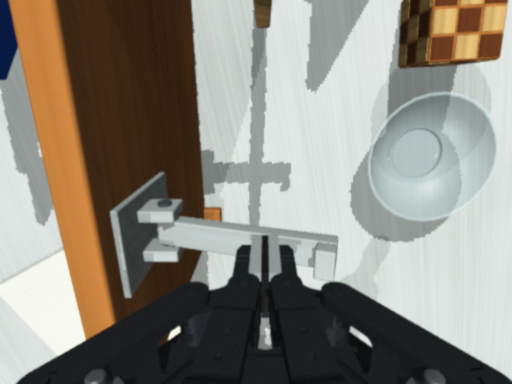

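```bash
python3 - <<'E'
from h import *
s=observe();d=get_image('wrist');L=loc(cloud(d,s))
for v in range(222,300,6):
    print(v,[tuple((L[v,u]*1000).round(0)) for u in (235,250,258,272,280,300)])
E
```

```text
222 [(np.float64(37.0), np.float64(-113.0), np.float64(-1.0)), (np.float64(56.0), np.float64(-113.0), np.float64(-1.0)), (np.float64(67.0), np.float64(-112.0), np.float64(1.0)), (np.float64(85.0), np.float64(-113.0), np.float64(-1.0)), (np.float64(95.0), np.float64(-113.0), np.float64(-2.0)), (np.float64(120.0), np.float64(-113.0), np.float64(-0.0))]
228 [(np.float64(59.0), np.float64(-24.0), np.float64(205.0)), (np.float64(67.0), np.float64(-25.0), np.float64(204.0)), (np.float64(71.0), np.float64(-25.0), np.float64(203.0)), (np.float64(79.0), np.float64(-24.0), np.float64(205.0)), (np.float64(84.0), np.float64(-25.0), np.float64(204.0)), (np.float64(121.0), np.float64(-121.0), np.float64(-1.0))]
234 [(np.float64(59.0), np.float64(-27.0), np.float64(208.0)), (np.float64(67.0), np.float64(-26.0), np.float64(208.0)), (np.float64(72.0), np.float64(-25.0), np.float64(210.0)), (np.float64(79.0), np.float64(-24.0), np.float64(212.0)), (np.float64(83.0), np.float64(-24.0), np.float64(212.0)), (np.float64(94.0), np.float64(-24.0), np.float64(213.0))]
240 [(np.float64(59.0), np.float64(-31.0
[... 2791 characters left out ...]
(np.float64(64.0), np.float64(-21.0), np.float64(264.0)), (np.float64(70.0), np.float64(-21.0), np.float64(264.0)), (np.float64(73.0), np.float64(-20.0), np.float64(264.0)), (np.float64(78.0), np.float64(-21.0), np.float64(263.0)), (np.float64(81.0), np.float64(-20.0), np.float64(264.0)), (np.float64(88.0), np.float64(-21.0), np.float64(263.0))]
294 [(np.float64(65.0), np.float64(-21.0), np.float64(267.0)), (np.float64(70.0), np.float64(-21.0), np.float64(266.0)), (np.float64(73.0), np.float64(-23.0), np.float64(264.0)), (np.float64(78.0), np.float64(-21.0), np.float64(266.0)), (np.float64(80.0), np.float64(-21.0), np.float64(267.0)), (np.float64(88.0), np.float64(-22.0), np.float64(266.0))]
```

Call:
{"fn": "apply_moves", "kwargs": {
  "moves": [
    {"linear":[0.002,0,-0.008],"rot":[0,0,0],"grip":1},
    {"linear":[0.002,0,-0.008],"rot":[0,0,0],"grip":1},
    {"linear":[0.002,0,-0.008],"rot":[0,0,0],"grip":1},
    {"linear":[0,0,-0.008],"rot":[0,0,0],"grip":1},
    {"linear":[0,0,-0.008],"rot":[0,0,0],"grip":1},
    {"linear":[0,0,0],"rot":[0,0,0],"grip":1},
    {"linear":[0,0,0],"rot":[0,0,0],"grip":1},
    {"linear":[0,0,0],"rot":[0,0,0],"grip":1}
  ]
}}

```text
time_s: 6.15
position: [0.5726, -0.099, 0.2064]
ee_rot: [-0.0, 0.774, 0.634, -0.0]
ft_force: [-0.3, 0.7, 0.6]
finger_gap: 0.0003
```

```bash
python3 - <<'E'
from h import *
rel()
s=observe();d=get_image('wrist');save('w6',d['image']);L=loc(cloud(d,s))
P=L[(abs(L[...,1]+.032)<.007)&(L[...,2]>.17)&(L[...,2]<.26)]
for x in np.arange(.025,.13,.005):
    q=P[abs(P[:,0]-x)<.0025]
    if len(q): print(round(x,3),len(q),q[:,2].min().round(4),np.median(q[:,2]).round(4),q[:,2].max().round(4))
E
```

```text
t 6.15 pos [ 0.5726 -0.099   0.2064] loc [ 0.0768 -0.032   0.2064] gap 0.0003 F [-0.3  0.7  0.6] rot err units [-0.    -0.001 -0.004]
0.025 204 0.1874 0.1953 0.1968
0.03 204 0.1868 0.1959 0.1974
0.035 205 0.1866 0.1965 0.1982
0.04 216 0.1895 0.197 0.2598
0.045 262 0.1879 0.1978 0.2598
0.05 492 0.1945 0.2585 0.26
0.055 579 0.1907 0.2573 0.26
0.06 321 0.1929 0.1998 0.2582
0.065 330 0.1903 0.2186 0.2351
0.07 166 0.1944 0.2183 0.2339
0.075 338 0.1917 0.241 0.2577
0.08 220 0.239 0.2492 0.259
0.085 235 0.1954 0.2184 0.2336
0.09 251 0.2001 0.216 0.2352
0.095 422 0.1951 0.2043 0.2588
0.1 613 0.1954 0.2583 0.26
0.105 587 0.2028 0.215 0.26
0.11 298 0.1967 0.2154 0.2599
0.115 61 0.1971 0.2151 0.2598
```

View pics/w6.png

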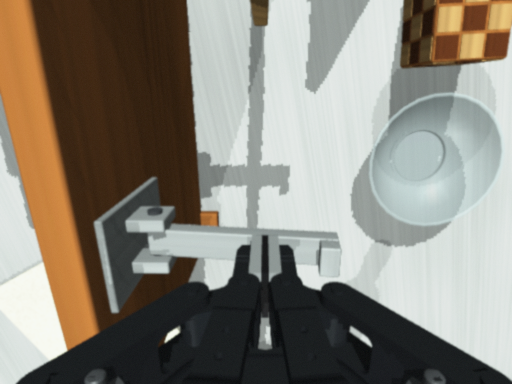

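Call:
{"fn": "apply_moves", "kwargs": {
  "moves": [
    {"linear":[0,0,-0.007],"rot":[0,0,0],"grip":1},
    {"linear":[0,0,-0.007],"rot":[0,0,0],"grip":1},
    {"linear":[0,0,-0.007],"rot":[0,0,0],"grip":1},
    {"linear":[0,0,-0.004],"rot":[0,0,0],"grip":1},
    {"linear":[0,0,0],"rot":[0,0,0],"grip":1},
    {"linear":[0,0,0],"rot":[0,0,0],"grip":1},
    {"linear":[0,0,0],"rot":[0,0,0],"grip":1},
    {"linear":[0,0,0],"rot":[0,0,0],"grip":1}
  ]
}}

```text
time_s: 7.0
position: [0.5727, -0.0991, 0.199]
ee_rot: [-0.0, 0.774, 0.634, -0.0]
ft_force: [-0.1, 0.4, 0.3]
finger_gap: 0.0
```

```bash
cat >> hk.py <<'E'
def bar(y,tag=None):
    s=observe();d=get_image('wrist')
    if tag: save(tag,d['image'])
    L=loc(cloud(d,s));P=L[(abs(L[...,1]-y)<.006)&(L[...,2]>.165)&(L[...,2]<.23)]
    for x in np.arange(.03,.125,.01):
        q=P[abs(P[:,0]-x)<.003]
        if len(q): print(round(x,3),len(q),np.median(q[:,2]).round(4),q[:,2].max().round(4))
    return L
E
python3 - <<'E'
from hk import *
rel();bar(-.032)
E
```

```text
t 7.0 pos [ 0.5727 -0.0991  0.199 ] loc [ 0.0769 -0.0321  0.199 ] gap 0.0 F [-0.1  0.4  0.3] rot err units [-0.    -0.001 -0.004]
0.03 219 0.1943 0.1957
0.04 227 0.1944 0.1964
0.05 225 0.1944 0.1963
0.06 201 0.1946 0.1958
0.07 42 0.195 0.2227
0.09 112 0.1949 0.2158
0.1 227 0.195 0.1967
0.11 252 0.2051 0.2068
```

Call:
{"fn": "apply_moves", "kwargs": {
  "moves": [
    {"linear":[0,0,-0.004],"rot":[0,0,0],"grip":1},
    {"linear":[0,0,0],"rot":[0,0,0],"grip":1},
    {"linear":[0,0,0],"rot":[0,0,0],"grip":1},
    {"linear":[0,0,-0.003],"rot":[0,0,0],"grip":1},
    {"linear":[0,0,0],"rot":[0,0,0],"grip":1},
    {"linear":[0,0,0],"rot":[0,0,0],"grip":1},
    {"linear":[0,0,0],"rot":[0,0,0],"grip":1},
    {"linear":[0,0,0],"rot":[0,0,0],"grip":1}
  ]
}}

```text
time_s: 7.85
position: [0.573, -0.0992, 0.1981]
ee_rot: [-0.0, 0.774, 0.634, 0.0]
ft_force: [-2.5, 0.7, 6.3]
finger_gap: 0.0002
```

```bash
python3 - <<'E'
from hk import *
rel();bar(-.032)
E
```

```text
t 7.85 pos [ 0.573  -0.0992  0.1981] loc [ 0.0772 -0.0321  0.1981] gap 0.0002 F [-2.5  0.7  6.3] rot err units [-0.001 -0.    -0.004]
0.03 231 0.194 0.1958
0.04 227 0.1941 0.1957
0.05 233 0.1941 0.1954
0.06 207 0.1941 0.1959
0.07 42 0.1944 0.224
0.09 105 0.1944 0.2241
0.1 231 0.1942 0.1955
0.11 250 0.2039 0.2054
```

Call:
{"fn": "apply_moves", "kwargs": {
  "moves": [
    {"linear":[0,0,0.085],"rot":[0,0,0],"grip":1},
    {"linear":[0,0,0.085],"rot":[0,0,0],"grip":1},
    {"linear":[0,0,0.085],"rot":[0,0,0],"grip":1},
    {"linear":[0,0,0.085],"rot":[0,0,0],"grip":1},
    {"linear":[0.034,0.155,0],"rot":[0,0,0],"grip":0},
    {"linear":[0.034,0.155,0],"rot":[0,0,0],"grip":0},
    {"linear":[0.034,0.155,0],"rot":[0,0,0],"grip":0},
    {"linear":[0.03,0.155,0],"rot":[0,0,0],"grip":0}
  ]
}}

```text
time_s: 8.7
position: [0.6128, 0.0888, 0.299]
ee_rot: [-0.0, 0.774, 0.634, 0.0]
ft_force: [0.8, -0.7, -0.8]
finger_gap: 0.0425
```

```bash
python3 - <<'E'
from hk import *
rel((.0725,.17,.24))
L=hook(-.032,'s7',(170,60,430,240))
s=observe();d=get_image('wrist');save('w7',d['image']);M=loc(cloud(d,s))
l=loc(s['position'])
for nm,Q in(('scene',L),('wrist',M)):
    q=Q[(abs(Q[...,1]-l[1])<.02)&(abs(Q[...,0]-l[0])<.05)&(Q[...,2]>.25)&(Q[...,2]<.4)]-l
    for z in np.arange(-.03,.06,.006):
        r=q[abs(q[:,2]-z)<.003]
        if len(r): print(nm,round(z,3),len(r),r.min(0).round(4),r.max(0).round(4))
# board via wrist
P=M[(M[...,0]>.05)&(M[...,0]<.095)&(abs(M[...,1]-.17)<.06)&(M[...,2]>.236)&(M[...,2]<.246)]
print('board top',len(P),P.min(0).round(4),P.max(0).round(4),np.median(P,0).round(4))
E
```

```text
t 8.7 pos [0.6128 0.0888 0.299 ] loc [0.0786 0.16   0.299 ] gap 0.0425 F [ 0.8 -0.7 -0.8] rot err units [-0.001  0.001 -0.004]
delta units [-0.013  0.037 -0.197] m [-0.004   0.0111 -0.059 ]
x 0.02 8 [ 0.0216 -0.0319  0.1955] zmin/max 0.1933 0.1968
x 0.03 15 [ 0.0299 -0.0326  0.1959] zmin/max 0.1931 0.1986
x 0.04 13 [ 0.0406 -0.0316  0.1955] zmin/max 0.1927 0.199
x 0.05 15 [ 0.0507 -0.0337  0.1963] zmin/max 0.1934 0.1988
x 0.06 14 [ 0.0614 -0.0329  0.196 ] zmin/max 0.1937 0.1976
x 0.07 17 [ 0.0711 -0.0301  0.1958] zmin/max 0.1935 0.1981
x 0.08 15 [ 0.0791 -0.0321  0.1952] zmin/max 0.193 0.1976
x 0.09 10 [ 0.0891 -0.0323  0.1972] zmin/max 0.1952 0.1989
x 0.11 37 [ 0.1135 -0.0315  0.2044] zmin/max 0.1885 0.2094
x 0.12 20 [ 0.1163 -0.0319  0.2012] zmin/max 0.1911 0.2096
scene -0.0 4 [ 0.0308 -0.0187  0.0026] [ 0.0313 -0.0098  0.0029]
scene 0.006 10 [ 0.0313 -0.0166  0.0035] [ 0.0359 -0.0032  0.009 ]
scene 0.012 15 [ 0.0281 -0.0198  0.0096] [ 0.0385 -0.0032  0.0143]
scene 0.018 18 [ 0.0284 -0.02    0.0151] [ 0.0408 -0.0015  0.0208]
scene 0.024 21 [ 0.0296 -0.0199  0.021 ] [ 0.0401 -0.002 
[... 371 characters left out ...]
0.0028] [0.0274 0.0114 0.003 ]
wrist 0.006 381 [-0.035  -0.0112  0.003 ] [0.034  0.0117 0.009 ]
wrist 0.012 498 [-0.035  -0.0118  0.009 ] [0.0348 0.0116 0.015 ]
wrist 0.018 538 [-0.0352 -0.0117  0.015 ] [0.035  0.0116 0.021 ]
wrist 0.024 621 [-0.0353 -0.0112  0.021 ] [0.0353 0.0117 0.027 ]
wrist 0.03 585 [-0.0351 -0.0112  0.027 ] [0.0349 0.0121 0.033 ]
wrist 0.036 930 [-0.0388 -0.0121  0.033 ] [0.0387 0.0126 0.039 ]
wrist 0.042 996 [-0.05   -0.0009  0.039 ] [0.05   0.0144 0.045 ]
wrist 0.048 1922 [-0.05   -0.0134  0.045 ] [0.0499 0.0147 0.051 ]
wrist 0.054 4845 [-0.05   -0.0141  0.051 ] [0.05   0.0144 0.057 ]
board top 2015 [0.0672 0.1258 0.2361] [0.0793 0.2153 0.2409] [0.0732 0.175  0.239 ]
```

View pics/s7.png

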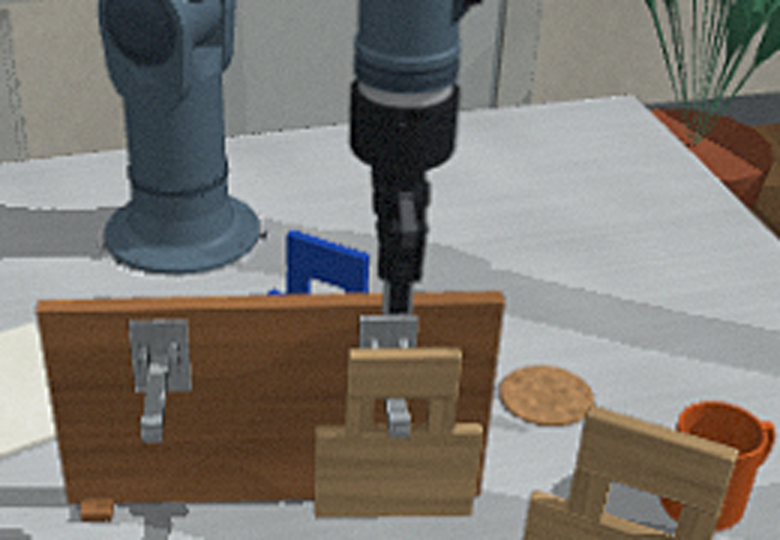

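View pics/w7.png

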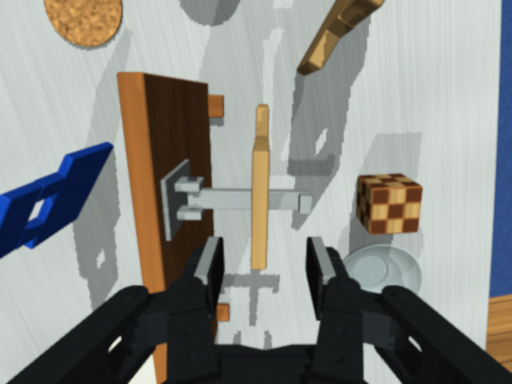

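Hook b is level and on its stop: bar at z 0.195, with 6 N when pressed. The fingertips are really only about 3 mm ahead of the reported TCP; both cameras and the contact height agree. I'll set grasp depths from that. Next, align over the board's top strip.

Call:
{"fn": "apply_moves", "kwargs": {
  "moves": [
    {"linear":[-0.005,0.02,0],"rot":[0,0,0],"grip":0.2},
    {"linear":[-0.005,0.019,0],"rot":[0,0,0],"grip":0.2},
    {"linear":[0,0,-0.06],"rot":[0,0,0],"grip":0.2},
    {"linear":[0,0,-0.06],"rot":[0,0,0],"grip":0.2},
    {"linear":[0,0,-0.06],"rot":[0,0,0],"grip":0.2},
    {"linear":[0,0,0],"rot":[0,0,0],"grip":0.2},
    {"linear":[0,0,0],"rot":[0,0,0],"grip":0.2},
    {"linear":[0,0,0],"rot":[0,0,0],"grip":0.2}
  ]
}}

```text
time_s: 9.6
position: [0.6104, 0.0978, 0.2465]
ee_rot: [0.0, 0.774, 0.633, 0.001]
ft_force: [-0.2, 0.5, 0.3]
finger_gap: 0.0344
```

```bash
python3 - <<'E'
from hk import *
rel((.0732,.171,.212))
s=observe();d=get_image('wrist');save('w8',d['image']);M=loc(cloud(d,s))
P=M[(M[...,0]>.06)&(M[...,0]<.09)&(abs(M[...,1]-.17)<.06)&(M[...,2]>.236)&(M[...,2]<.243)]
print('board top',len(P),np.percentile(P,3,0).round(4),np.percentile(P,97,0).round(4),np.median(P,0).round(4))
E
```

```text
t 9.6 pos [0.6104 0.0978 0.2465] loc [0.0744 0.1683 0.2465] gap 0.0344 F [-0.2  0.5  0.3] rot err units [-0.001  0.003 -0.003]
delta units [-0.002  0.01  -0.115] m [-0.0006  0.0029 -0.0345]
board top 3345 [0.0675 0.1303 0.2373] [0.0787 0.2137 0.2401] [0.0731 0.1773 0.2389]
```

View pics/w8.png

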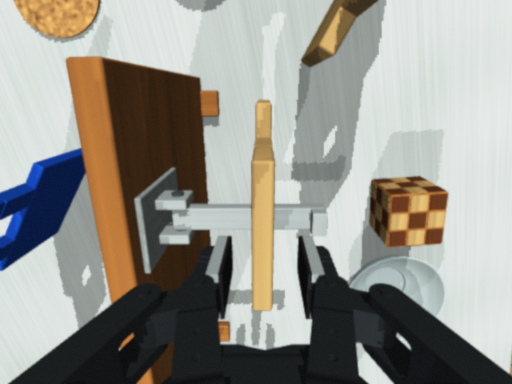

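Call:
{"fn": "apply_moves", "kwargs": {
  "moves": [
    {"linear":[-0.002,0.005,-0.03],"rot":[0,0,0],"grip":0.2},
    {"linear":[-0.001,0.005,-0.03],"rot":[0,0,0],"grip":0.2},
    {"linear":[0,0,-0.03],"rot":[0,0,0],"grip":0.2},
    {"linear":[0,0,-0.025],"rot":[0,0,0],"grip":0.2},
    {"linear":[0,0,0],"rot":[0,0,0],"grip":0.5},
    {"linear":[0,0,0],"rot":[0,0,0],"grip":1},
    {"linear":[0,0,0],"rot":[0,0,0],"grip":1},
    {"linear":[0,0,0],"rot":[0,0,0],"grip":1}
  ],
  "force": 60
}}

```text
time_s: 10.45
position: [0.6085, 0.1015, 0.2104]
ee_rot: [-0.0, 0.774, 0.634, -0.0]
ft_force: [0.1, -0.9, -2.0]
finger_gap: 0.0112
```

```bash
python3 - <<'E'
from hk import *
rel()
d=get_image('scene');save('s9',d['image'],(230,90,430,270),3)
E
```

```text
t 10.45 pos [0.6085 0.1015 0.2104] loc [0.0718 0.1716 0.2104] gap 0.0112 F [ 0.1 -0.9 -2. ] rot err units [ 0.    -0.001 -0.004]
```

View pics/s9.png

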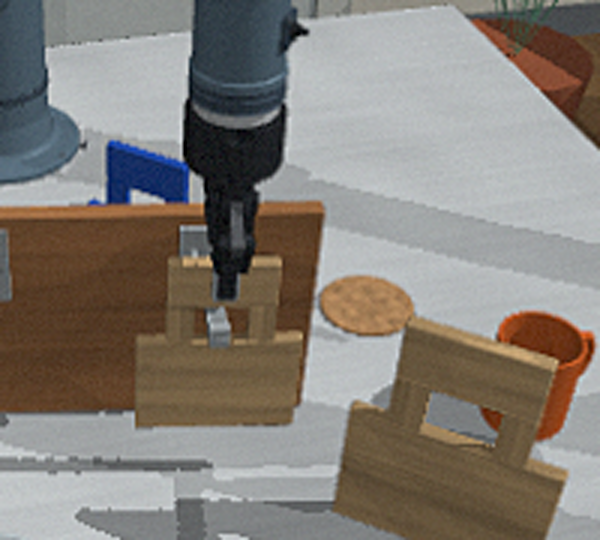

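Call:
{"fn": "apply_moves", "kwargs": {
  "moves": [
    {"linear":[0,0,0.02],"rot":[0,0,0],"grip":1},
    {"linear":[0,0,0.02],"rot":[0,0,0],"grip":1},
    {"linear":[0,0,0.02],"rot":[0,0,0],"grip":1},
    {"linear":[-0.002,-0.01,0],"rot":[0,0,0],"grip":1},
    {"linear":[-0.002,-0.01,0],"rot":[0,0,0],"grip":1},
    {"linear":[0,0,0],"rot":[0,0,0],"grip":1},
    {"linear":[0,0,0],"rot":[0,0,0],"grip":1},
    {"linear":[0,0,0],"rot":[0,0,0],"grip":1}
  ]
}}

```text
time_s: 11.3
position: [0.6073, 0.0956, 0.2282]
ee_rot: [-0.0, 0.774, 0.634, -0.0]
ft_force: [0.2, -0.5, -2.4]
finger_gap: 0.011
```

```bash
cat > bd.py <<'E'
from hk import *
def bd(tag=None,crop=(230,90,430,270)):
    rel();l=loc(observe()['position'])
    d=get_image('scene')
    if tag: save(tag,d['image'],crop,3)
    L=loc(cloud(d))
    P=L[(abs(L[...,0]-l[0])<.035)&(abs(L[...,1]-l[1])<.075)&(L[...,2]>l[2]-.145)&(L[...,2]<l[2]-.065)]
    c=np.median(P,0);k=P[abs(P[:,0]-c[0])<.012]
    A=np.c_[k[:,1]-l[1],k[:,2]-l[2],np.ones(len(k))];co=np.linalg.lstsq(A,k[:,0]-l[0],rcond=None)[0]
    print('blade n',len(k),'front x at tcp-.1:',(l[0]+co[2]-.1*co[1]).round(4),'slopes y,z',co[:2].round(3),'y',np.percentile(k[:,1],[1,99]).round(4),'zmin',L[(abs(L[...,0]-c[0])<.01)&(abs(L[...,1]-l[1])<.06)&(L[...,2]>.02)][:,2].min().round(4))
    s=observe();w=get_image('wrist');M=loc(cloud(w,s));
    if tag: save(tag+'w',w['image'])
    P=M[(abs(M[...,0]-l[0])<.02)&(abs(M[...,1]-l[1])<.06)&(abs(M[...,1]-l[1])>.016)&(M[...,2]>l[2]+.02)&(M[...,2]<l[2]+.036)]
    if len(P):print('top edge',len(P),np.median(P,0).round(4),P[:,1].min().round(4),P[:,1].max().round(4))
E
python3 -c "
from bd import *
bd('s10')"
```

```text
t 11.3 pos [0.6073 0.0956 0.2282] loc [0.0718 0.1656 0.2282] gap 0.011 F [ 0.2 -0.5 -2.4] rot err units [-0.    -0.001 -0.004]
blade n 1237 front x at tcp-.1: 0.0776 slopes y,z [-0.007 -0.002] y [0.0959 0.2332] zmin 0.0786
top edge 2894 [0.0716 0.1922 0.2574] 0.1316 0.2099
```

View pics/s10.png

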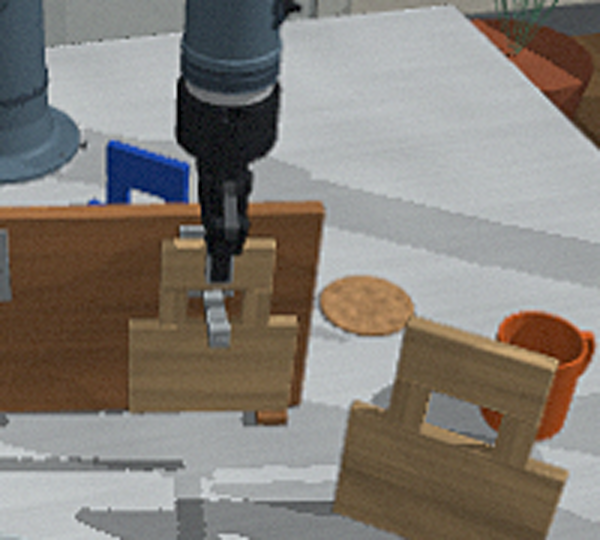

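Call:
{"fn": "apply_moves", "kwargs": {
  "moves": [
    {"linear":[0.041,-0.0085,0],"rot":[0,0,0],"grip":1},
    {"linear":[0.041,-0.0085,0],"rot":[0,0,0],"grip":1},
    {"linear":[0.041,-0.0085,0],"rot":[0,0,0],"grip":1},
    {"linear":[0.041,-0.0085,0],"rot":[0,0,0],"grip":1},
    {"linear":[0.041,-0.0085,0],"rot":[0,0,0],"grip":1},
    {"linear":[0.041,-0.0085,0],"rot":[0,0,0],"grip":1},
    {"linear":[0,0,0],"rot":[0,0,0],"grip":1},
    {"linear":[0,0,0],"rot":[0,0,0],"grip":1}
  ]
}}

```text
time_s: 12.2
position: [0.6815, 0.0799, 0.2281]
ee_rot: [0.0, 0.774, 0.634, -0.0]
ft_force: [0.1, -0.0, -2.2]
finger_gap: 0.011
```

```bash
python3 -c "
from bd import *
bd('s11');rel((.147,-.031,.2282))"
```

```text
t 12.2 pos [0.6815 0.0799 0.2281] loc [0.1476 0.1651 0.2281] gap 0.011 F [ 0.1 -0.  -2.2] rot err units [ 0.001 -0.001 -0.004]
blade n 1343 front x at tcp-.1: 0.1537 slopes y,z [-0.    -0.002] y [0.0958 0.2327] zmin 0.0788
top edge 2903 [0.147  0.1916 0.2572] 0.1314 0.2096
t 12.3 pos [0.6809 0.0804 0.2283] loc [0.1469 0.1654 0.2283] gap 0.0115 F [ 0.3  0.6 -2.4] rot err units [-0.    -0.001 -0.005]
delta units [-0.131 -0.642 -0.   ] m [-3.930e-02 -1.925e-01 -1.000e-04]
```

View pics/s11.png

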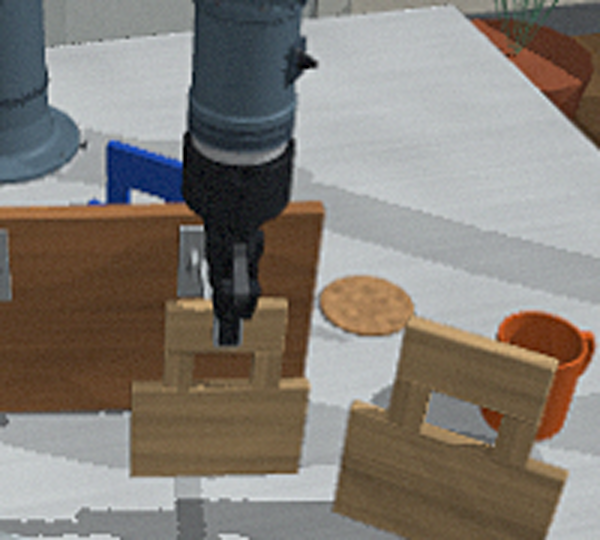

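Call:
{"fn": "apply_moves", "kwargs": {
  "moves": [
    {"linear":[-0.019,-0.092,0],"rot":[0,0,0],"grip":1},
    {"linear":[-0.019,-0.092,0],"rot":[0,0,0],"grip":1},
    {"linear":[-0.019,-0.092,0],"rot":[0,0,0],"grip":1},
    {"linear":[-0.019,-0.092,0],"rot":[0,0,0],"grip":1},
    {"linear":[-0.019,-0.092,0],"rot":[0,0,0],"grip":1},
    {"linear":[-0.018,-0.092,0],"rot":[0,0,0],"grip":1},
    {"linear":[-0.018,-0.09,0],"rot":[0,0,0],"grip":1},
    {"linear":[0,0,0],"rot":[0,0,0],"grip":1}
  ]
}}

```text
time_s: 13.1
position: [0.6394, -0.1196, 0.2295]
ee_rot: [0.001, 0.776, 0.63, -0.001]
ft_force: [-0.5, -1.4, -1.8]
finger_gap: 0.0114
```

```bash
python3 -c "
from bd import *
bd('s12',(150,90,350,270));rel((.070,-.031,.2282))"
```

```text
t 13.1 pos [ 0.6394 -0.1196  0.2295] loc [ 0.1464 -0.0389  0.2295] gap 0.0114 F [-0.5 -1.4 -1.8] rot err units [ 0.005 -0.     0.007]
blade n 1342 front x at tcp-.1: 0.1524 slopes y,z [ 0.003 -0.003] y [-0.1093  0.0288] zmin 0.0789
top edge 2943 [ 0.1466 -0.0091  0.2583] -0.0684 0.0091
t 13.2 pos [ 0.6413 -0.1132  0.2289] loc [ 0.147  -0.0322  0.2289] gap 0.0111 F [ 1.1  0.3 -2.2] rot err units [-0.001  0.    -0.001]
delta units [-0.251  0.055 -0.002] m [-0.0752  0.0166 -0.0007]
```

View pics/s12.png

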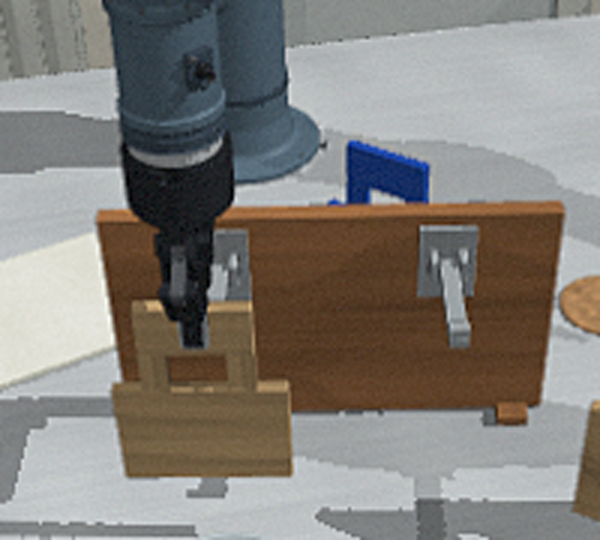

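View pics/s12w.png

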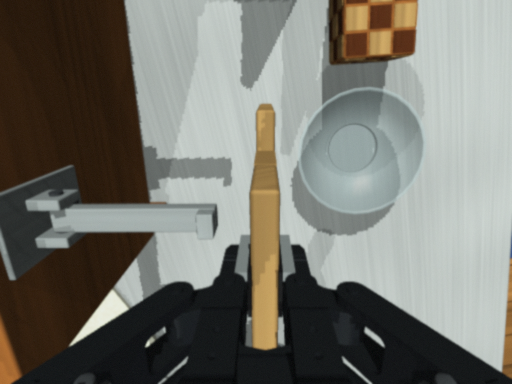

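Call:
{"fn": "apply_moves", "kwargs": {
  "moves": [
    {"linear":[-0.036,0.0075,0],"rot":[0,0,0],"grip":1},
    {"linear":[-0.036,0.0075,0],"rot":[0,0,0],"grip":1},
    {"linear":[-0.036,0.0075,0],"rot":[0,0,0],"grip":1},
    {"linear":[-0.036,0.0075,0],"rot":[0,0,0],"grip":1},
    {"linear":[-0.036,0.0075,0],"rot":[0,0,0],"grip":1},
    {"linear":[-0.036,0.0075,0],"rot":[0,0,0],"grip":1},
    {"linear":[-0.035,0.0075,0],"rot":[0,0,0],"grip":1},
    {"linear":[0,0,0],"rot":[0,0,0],"grip":1}
  ]
}}

```text
time_s: 14.0
position: [0.5649, -0.0964, 0.2284]
ee_rot: [-0.001, 0.774, 0.634, -0.0]
ft_force: [0.1, -0.3, -1.9]
finger_gap: 0.0115
```

```bash
python3 -c "
from bd import *
bd('s13',(150,90,350,270))"
```

```text
t 14.0 pos [ 0.5649 -0.0964  0.2284] loc [ 0.0687 -0.031   0.2284] gap 0.0115 F [ 0.1 -0.3 -1.9] rot err units [-0.002 -0.002 -0.004]
blade n 1212 front x at tcp-.1: 0.0744 slopes y,z [-0.002  0.004] y [-0.1005  0.0368] zmin 0.0787
top edge 2912 [ 0.0697 -0.0043  0.2578] -0.0643 0.0135
```

View pics/s13.png

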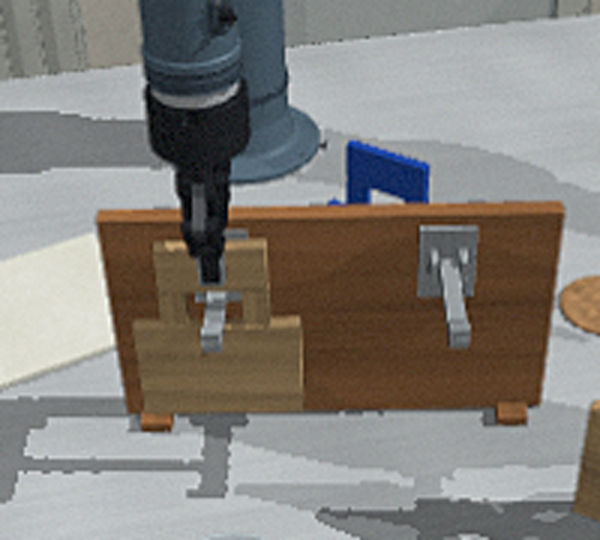

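Call:
{"fn": "apply_moves", "kwargs": {
  "moves": [
    {"linear":[0,0,-0.013],"rot":[0,0,0],"grip":1},
    {"linear":[0,0,-0.013],"rot":[0,0,0],"grip":1},
    {"linear":[0,0,-0.013],"rot":[0,0,0],"grip":1},
    {"linear":[0,0,-0.012],"rot":[0,0,0],"grip":1},
    {"linear":[0,0,-0.004],"rot":[0,0,0],"grip":1},
    {"linear":[0,0,-0.003],"rot":[0,0,0],"grip":1},
    {"linear":[0,0,0],"rot":[0,0,0],"grip":1},
    {"linear":[0,0,0],"rot":[0,0,0],"grip":1}
  ]
}}

```text
time_s: 14.9
position: [0.5668, -0.0967, 0.2113]
ee_rot: [0.0, 0.774, 0.634, 0.0]
ft_force: [0.0, -0.1, -2.8]
finger_gap: 0.0109
```

```bash
python3 -c "
from bd import *
bd('s14',(150,90,350,270))"
```

```text
t 14.9 pos [ 0.5668 -0.0967  0.2113] loc [ 0.0706 -0.0309  0.2113] gap 0.0109 F [ 0.  -0.1 -2.8] rot err units [ 0.     0.    -0.004]
blade n 1214 front x at tcp-.1: 0.0765 slopes y,z [-0.005 -0.004] y [-0.1005  0.0367] zmin 0.0622
top edge 2911 [ 0.0705 -0.0045  0.2405] -0.0646 0.0134
```

Call:
{"fn": "apply_moves", "kwargs": {
  "moves": [
    {"linear":[0,0,-0.003],"rot":[0,0,0],"grip":1},
    {"linear":[0,0,0],"rot":[0,0,0],"grip":1},
    {"linear":[0,0,-0.002],"rot":[0,0,0],"grip":1},
    {"linear":[0,0,0],"rot":[0,0,0],"grip":1},
    {"linear":[0,0,0],"rot":[0,0,0],"grip":1},
    {"linear":[0,0,0],"rot":[0,0,0],"grip":1},
    {"linear":[0,0,0],"rot":[0,0,0],"grip":1},
    {"linear":[0,0,0],"rot":[0,0,0],"grip":1}
  ]
}}

```text
time_s: 15.8
position: [0.5668, -0.0966, 0.2098]
ee_rot: [0.0, 0.774, 0.634, 0.0]
ft_force: [-0.3, 0.1, 0.3]
finger_gap: 0.011
```

```bash
python3 -c "
from bd import *
bd('s15',(150,90,350,270))"
```

```text
t 15.8 pos [ 0.5668 -0.0966  0.2098] loc [ 0.0706 -0.0309  0.2098] gap 0.011 F [-0.3  0.1  0.3] rot err units [-0.     0.    -0.004]
blade n 1200 front x at tcp-.1: 0.0764 slopes y,z [-0.005 -0.003] y [-0.1004  0.0366] zmin 0.0606
top edge 2908 [ 0.0704 -0.0043  0.2389] -0.0644 0.0134
```

Call:
{"fn": "apply_moves", "kwargs": {
  "moves": [
    {"linear":[0,0,0],"rot":[0,0,0],"grip":0.6},
    {"linear":[0,0,0],"rot":[0,0,0],"grip":0.4},
    {"linear":[0,0,0],"rot":[0,0,0],"grip":0.3},
    {"linear":[0,0,0],"rot":[0,0,0],"grip":0.3},
    {"linear":[0,0,0.02],"rot":[0,0,0],"grip":0.3},
    {"linear":[0,0,0.04],"rot":[0,0,0],"grip":0.3},
    {"linear":[0,0,0.06],"rot":[0,0,0],"grip":0.3},
    {"linear":[0,0,0.08],"rot":[0,0,0],"grip":0.3}
  ]
}}

```text
time_s: 16.7
position: [0.5662, -0.0966, 0.2704]
ee_rot: [-0.0, 0.774, 0.634, -0.001]
ft_force: [0.3, -0.1, 0.1]
finger_gap: 0.0297
```

```bash
python3 -c "
from hk import *
rel();L=hook(.165,'s16',(150,60,350,240))
for nm,z in(('blade',(.07,.155)),('top',(.21,.245))):
    P=L[(L[...,0]>.055)&(L[...,0]<.09)&(abs(L[...,1]+.032)<.08)&(L[...,2]>z[0])&(L[...,2]<z[1])]
    print(nm,len(P),np.median(P,0).round(4),P.min(0).round(4),P.max(0).round(4))
"
```

```text
t 16.7 pos [ 0.5662 -0.0966  0.2704] loc [ 0.07   -0.031   0.2704] gap 0.0297 F [ 0.3 -0.1  0.1] rot err units [ 0.    -0.002 -0.004]
x 0.02 7 [0.0218 0.1666 0.1959] zmin/max 0.1942 0.1976
x 0.03 14 [0.0303 0.1646 0.1956] zmin/max 0.1948 0.1979
x 0.04 15 [0.0378 0.1653 0.1962] zmin/max 0.1939 0.1978
x 0.05 17 [0.0506 0.1646 0.1953] zmin/max 0.1938 0.1983
x 0.06 15 [0.0602 0.1631 0.1954] zmin/max 0.1935 0.1968
x 0.07 16 [0.0691 0.1661 0.1955] zmin/max 0.193 0.1977
x 0.08 13 [0.0789 0.1644 0.1955] zmin/max 0.1934 0.1969
x 0.09 13 [0.0879 0.1653 0.1968] zmin/max 0.1947 0.1995
x 0.1 2 [0.0984 0.1576 0.198 ] zmin/max 0.1968 0.1992
x 0.11 37 [0.1134 0.1658 0.1975] zmin/max 0.1861 0.2083
x 0.12 18 [0.116  0.1632 0.2034] zmin/max 0.1896 0.2079
blade 1299 [ 0.0762 -0.0319  0.1142] [ 0.0674 -0.1024  0.0702] [0.0813 0.0381 0.1549]
top 479 [ 0.0769 -0.0309  0.2298] [ 0.0643 -0.0768  0.21  ] [0.0817 0.0134 0.2425]
```

View pics/s16.png

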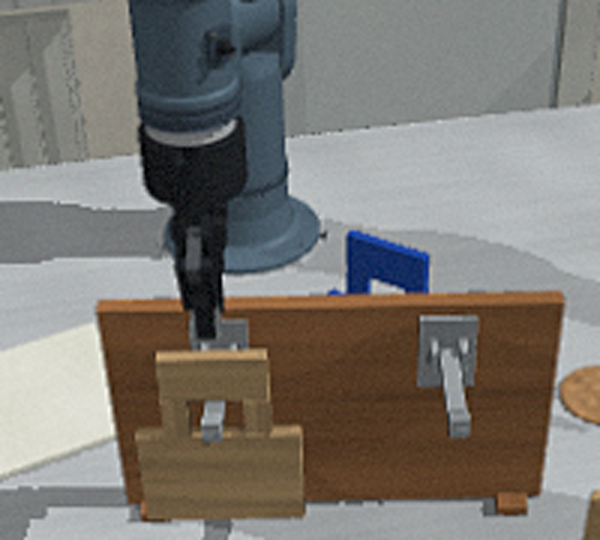

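Board hangs on hook b, free of the gripper: blade front at x 0.076, top at z 0.239. Next is hook a. I'll turn the jaws 90° to grip the bar's sides and swing it up along its arc.

```bash
python3 -c "
from hk import *
print(observe()['joint_pos'].round(3));rel((.096,.165,.30))"
```

```text
[-0.625  0.27   0.859  1.767 -0.221  1.196  0.098]
t 16.75 pos [ 0.5693 -0.0975  0.2756] loc [ 0.0733 -0.0313  0.2756] gap 0.0299 F [ 1.5 -0.5  2.2] rot err units [-0.     0.01  -0.004]
delta units [0.205 0.626 0.081] m [0.0616 0.1877 0.0244]
```

Call:
{"fn": "apply_moves", "kwargs": {
  "moves": [
    {"linear":[0,0,0.06],"rot":[0,0,0.1],"grip":0.3},
    {"linear":[0.017,0.055,0.04],"rot":[0,0,0.16],"grip":0},
    {"linear":[0.018,0.055,0],"rot":[0,0,0.16],"grip":-0.2},
    {"linear":[0.018,0.055,0],"rot":[0,0,0.16],"grip":-0.2},
    {"linear":[0.018,0.055,0],"rot":[0,0,0.16],"grip":-0.2},
    {"linear":[0.018,0.055,0],"rot":[0,0,0.16],"grip":-0.2},
    {"linear":[0.018,0.055,0],"rot":[0,0,0.16],"grip":-0.2},
    {"linear":[0.018,0.055,0],"rot":[0,0,0.16],"grip":-0.2}
  ]
}}

```text
time_s: 17.55
position: [0.6047, 0.0194, 0.3008]
ee_rot: [0.001, 0.392, 0.92, 0.0]
ft_force: [-0.6, -0.5, -0.1]
finger_gap: 0.0512
```

Call:
{"fn": "apply_moves", "kwargs": {
  "moves": [
    {"linear":[0.018,0.055,0],"rot":[0,0,0.16],"grip":-0.2},
    {"linear":[0.018,0.055,0],"rot":[0,0,0.16],"grip":-0.2},
    {"linear":[0.018,0.055,0],"rot":[0,0,0.16],"grip":-0.2},
    {"linear":[0.018,0.055,0],"rot":[0,0,0.16],"grip":-0.2},
    {"linear":[0.008,0.021,0],"rot":[0,0,0.14],"grip":-0.2},
    {"linear":[0,0,0],"rot":[0,0,0],"grip":-0.2},
    {"linear":[0,0,0],"rot":[0,0,0],"grip":-0.2},
    {"linear":[0,0,0],"rot":[0,0,0],"grip":-0.2}
  ]
}}

```text
time_s: 18.35
position: [0.6282, 0.0899, 0.3001]
ee_rot: [0.0, 0.101, 0.995, -0.0]
ft_force: [0.5, -1.0, -0.2]
finger_gap: 0.0513
```

```bash
sed -i 's/^Rt=np.*/Rt=np.column_stack([n,t,[0,0,-1]])/' h.py; python3 -c "
from hk import *
rel((.096,.165,.182))
s=observe();print(s['joint_pos'].round(3));bar(.165,'w17')
d=get_image('scene');save('s17',d['image'],(150,60,410,240),3);L=loc(cloud(d))
P=L[(L[...,0]>.055)&(L[...,0]<.09)&(abs(L[...,1]+.032)<.08)&(L[...,2]>.06)&(L[...,2]<.245)]
print(len(P),np.median(P,0).round(4),P.min(0).round(4),P.max(0).round(4))
"
```

```text
t 18.35 pos [0.6282 0.0899 0.3001] loc [0.0935 0.1641 0.3001] gap 0.0513 F [ 0.5 -1.  -0.2] rot err units [ 0.001  0.001 -0.   ]
delta units [ 0.009  0.001 -0.394] m [ 0.0027  0.0004 -0.1181]
[-0.62   0.331  0.523  1.581 -0.17   1.274  1.299]
0.03 120 0.1942 0.1962
0.04 118 0.1942 0.1958
0.05 106 0.1942 0.1957
0.06 111 0.1945 0.196
0.07 105 0.1943 0.1958
0.08 105 0.1942 0.1969
0.09 98 0.1944 0.1957
0.1 95 0.1946 0.1959
0.11 98 0.2043 0.2057
2417 [ 0.0761 -0.0313  0.1435] [ 0.064  -0.1016  0.0609] [0.0895 0.0382 0.2433]
```

View pics/w17.png

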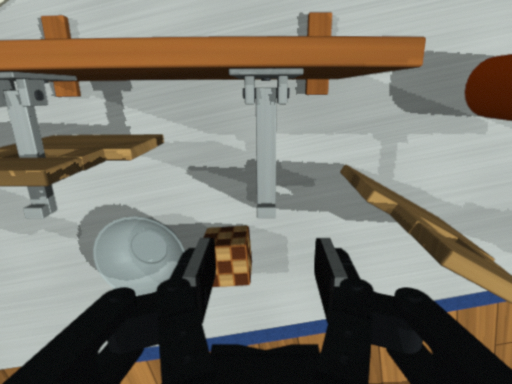

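View pics/s17.png

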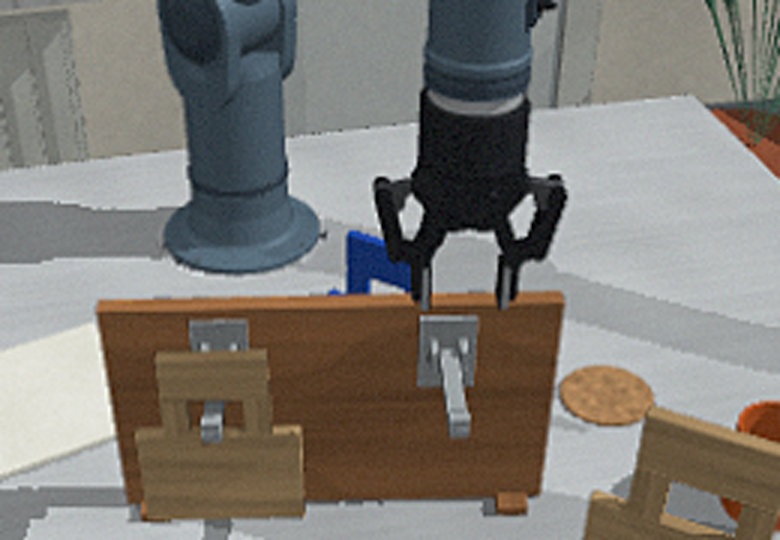

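Call:
{"fn": "apply_moves", "kwargs": {
  "moves": [
    {"linear":[0.008,0.001,-0.08],"rot":[0,0,0],"grip":-0.2},
    {"linear":[0,0,-0.08],"rot":[0,0,0],"grip":-0.2},
    {"linear":[0,0,-0.08],"rot":[0,0,0],"grip":-0.2},
    {"linear":[0,0,-0.08],"rot":[0,0,0],"grip":-0.2},
    {"linear":[0,0,-0.074],"rot":[0,0,0],"grip":-0.2},
    {"linear":[0,0,0],"rot":[0,0,0],"grip":0.3},
    {"linear":[0,0,0],"rot":[0,0,0],"grip":1},
    {"linear":[0,0,0],"rot":[0,0,0],"grip":1}
  ],
  "force": 20
}}

```text
time_s: 19.25
position: [0.6311, 0.0904, 0.1828]
ee_rot: [0.001, 0.1, 0.995, -0.0]
ft_force: [-0.6, -2.1, -2.8]
finger_gap: 0.0155
```

Call:
{"fn": "apply_moves", "kwargs": {
  "moves": [
    {"linear":[0,0,0],"rot":[0,0,0],"grip":1},
    {"linear":[0,0,0],"rot":[0,0,0],"grip":1},
    {"linear":[0,0,0],"rot":[0,0,0],"grip":1},
    {"linear":[0,0,0],"rot":[0,0,0],"grip":1},
    {"linear":[0,0,0],"rot":[0,0,0],"grip":1},
    {"linear":[0,0,0],"rot":[0,0,0],"grip":1},
    {"linear":[0,0,0],"rot":[0,0,0],"grip":1},
    {"linear":[0,0,0],"rot":[0,0,0],"grip":1}
  ]
}}

```text
time_s: 20.05
position: [0.6311, 0.0905, 0.1825]
ee_rot: [0.001, 0.099, 0.995, -0.0]
ft_force: [-1.8, -4.4, 4.5]
finger_gap: 0.0155
```

```bash
python3 -c "
from hk import *
rel((.096,.165,.182))
d=get_image('scene');save('s18',d['image'],(230,90,430,240),3)
th=np.radians(np.arange(90,-1,-6));P=np.c_[.08*np.sin(th),.08*np.cos(th)];D=np.diff(P,axis=0)
for a,d in zip(th[1:],D): print(round(np.degrees(a)),(n*d[0]/.3)[:2].round(4),(d[1]/.3).round(4))
"
```

```text
t 20.05 pos [0.6311 0.0905 0.1825] loc [0.0961 0.1653 0.1825] gap 0.0155 F [-1.8 -4.4  4.5] rot err units [ 0.001  0.001 -0.003]
delta units [-0.001 -0.001 -0.002] m [-0.0002 -0.0002 -0.0005]
84 [-0.0014  0.0003] 0.0279
78 [-0.0043  0.0009] 0.0276
72 [-0.0071  0.0014] 0.027
66 [-0.0098  0.002 ] 0.0261
60 [-0.0124  0.0025] 0.0249
54 [-0.0149  0.003 ] 0.0234
48 [-0.0172  0.0035] 0.0217
42 [-0.0193  0.004 ] 0.0197
36 [-0.0213  0.0043] 0.0176
30 [-0.0229  0.0047] 0.0152
24 [-0.0244  0.005 ] 0.0127
18 [-0.0255  0.0052] 0.01
12 [-0.0264  0.0054] 0.0072
6 [-0.027   0.0055] 0.0044
0 [-0.0273  0.0056] 0.0015
```

View pics/s18.png

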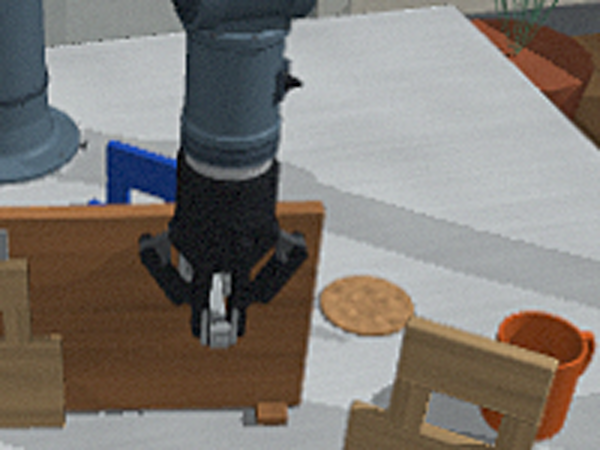

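Bar is gripped between the pads (gap 15.5 mm). Swinging up along the arc, first half.

Call:
{"fn": "apply_moves", "kwargs": {
  "moves": [
    {"linear":[-0.001,0,0.028],"rot":[0,0,0],"grip":1},
    {"linear":[-0.004,0.001,0.028],"rot":[0,0,0],"grip":1},
    {"linear":[-0.007,0.001,0.027],"rot":[0,0,0],"grip":1},
    {"linear":[-0.01,0.002,0.026],"rot":[0,0,0],"grip":1},
    {"linear":[-0.0125,0.0025,0.025],"rot":[0,0,0],"grip":1},
    {"linear":[-0.015,0.003,0.0235],"rot":[0,0,0],"grip":1},
    {"linear":[-0.017,0.0035,0.0215],"rot":[0,0,0],"grip":1},
    {"linear":[0,0,0],"rot":[0,0,0],"grip":1}
  ]
}}

```text
time_s: 20.9
position: [0.6081, 0.0951, 0.2351]
ee_rot: [-0.002, 0.099, 0.995, -0.0]
ft_force: [-3.4, -4.9, -4.3]
finger_gap: 0.0152
```

```bash
python3 -c "
from hk import *
rel((.016+.08*np.sin(np.radians(48)),.165,.182+.08*np.cos(np.radians(48))))
d=get_image('scene');save('s19',d['image'],(230,70,430,240),3)
"
```

```text
t 20.9 pos [0.6081 0.0951 0.2351] loc [0.0727 0.1652 0.2351] gap 0.0152 F [-3.4 -4.9 -4.3] rot err units [ 0.    -0.006 -0.004]
delta units [ 0.009 -0.003  0.001] m [ 0.0027 -0.0008  0.0004]
```

View pics/s19.png

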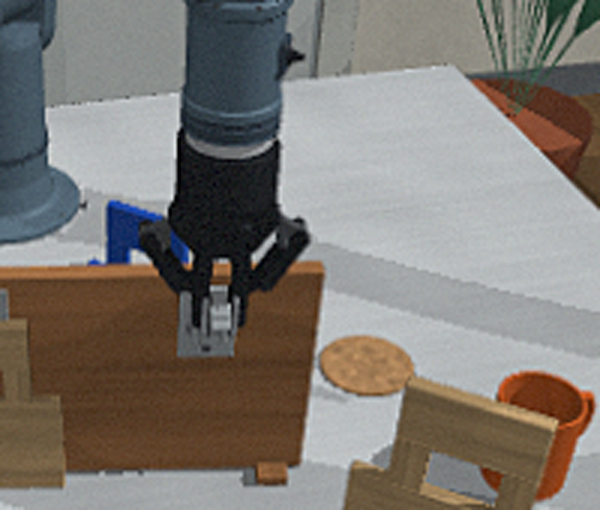

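Working well, with forces under 7 N. Second half.

Call:
{"fn": "apply_moves", "kwargs": {
  "moves": [
    {"linear":[-0.019,0.004,0.02],"rot":[0,0,0],"grip":1},
    {"linear":[-0.021,0.0045,0.0175],"rot":[0,0,0],"grip":1},
    {"linear":[-0.023,0.0045,0.015],"rot":[0,0,0],"grip":1},
    {"linear":[-0.0245,0.005,0.0125],"rot":[0,0,0],"grip":1},
    {"linear":[-0.0255,0.005,0.01],"rot":[0,0,0],"grip":1},
    {"linear":[-0.0265,0.0055,0.007],"rot":[0,0,0],"grip":1},
    {"linear":[-0.02,0.004,0.0035],"rot":[0,0,0],"grip":1},
    {"linear":[0,0,0],"rot":[0,0,0],"grip":1}
  ]
}}

```text
time_s: 21.75
position: [0.5624, 0.1043, 0.2618]
ee_rot: [0.001, 0.099, 0.995, -0.0]
ft_force: [-0.8, -5.0, -6.1]
finger_gap: 0.0152
```

```bash
python3 -c "
from hk import *
rel((.016,.165,.262))
d=get_image('scene');save('s20',d['image'],(230,50,430,240),3);L=loc(cloud(d))
P=L[(L[...,0]>-.02)&(L[...,0]<.08)&(abs(L[...,1]-.165)<.006)&(L[...,2]>.2)&(L[...,2]<.3)]
for z in np.arange(.2,.3,.01):
    q=P[abs(P[:,2]-z)<.005]
    if len(q): print(round(z,3),len(q),np.median(q,0).round(4))
"
```

```text
t 21.75 pos [0.5624 0.1043 0.2618] loc [0.026  0.1651 0.2618] gap 0.0152 F [-0.8 -5.  -6.1] rot err units [ 0.001  0.002 -0.004]
delta units [-0.033  0.006  0.001] m [-0.0098  0.0019  0.0002]
0.2 5 [0.0247 0.166  0.2022]
0.21 13 [0.0274 0.1656 0.2099]
0.22 15 [0.0292 0.1625 0.2209]
0.23 14 [0.0335 0.164  0.2295]
0.24 11 [0.0362 0.1657 0.2395]
0.25 15 [0.0386 0.1653 0.2482]
0.26 14 [0.0424 0.1644 0.2599]
0.27 11 [0.0446 0.166  0.27  ]
0.28 17 [0.0481 0.1652 0.2803]
0.29 31 [0.0403 0.1652 0.2879]
```

View pics/s20.png

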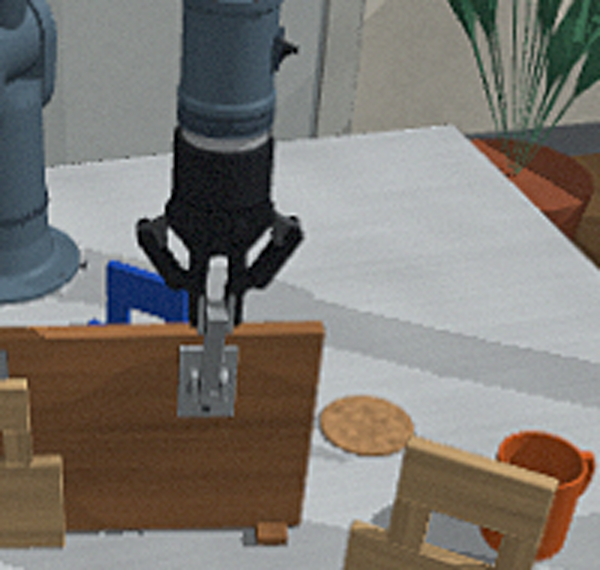

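Call:
{"fn": "apply_moves", "kwargs": {
  "moves": [
    {"linear":[-0.016,0.0033,0.001],"rot":[0,0,0],"grip":1},
    {"linear":[-0.016,0.0033,0],"rot":[0,0,0],"grip":1},
    {"linear":[-0.016,0.0033,0],"rot":[0,0,0],"grip":1},
    {"linear":[-0.011,0.002,0],"rot":[0,0,0],"grip":1},
    {"linear":[0,0,0],"rot":[0,0,0],"grip":1},
    {"linear":[0,0,0],"rot":[0,0,0],"grip":1},
    {"linear":[0,0,0],"rot":[0,0,0],"grip":1},
    {"linear":[0,0,0],"rot":[0,0,0],"grip":1}
  ]
}}

```text
time_s: 22.6
position: [0.5463, 0.1076, 0.2634]
ee_rot: [0.002, 0.1, 0.995, 0.0]
ft_force: [0.7, -6.4, -2.1]
finger_gap: 0.0154
```

```bash
cat >> hk.py <<'E'
def up(y=.165,tag=None,crop=(230,50,430,240)):
    d=get_image('scene')
    if tag: save(tag,d['image'],crop,3)
    L=loc(cloud(d))
    P=L[(L[...,0]>-.02)&(L[...,0]<.08)&(abs(L[...,1]-y)<.006)&(L[...,2]>.2)&(L[...,2]<.3)]
    for z in np.arange(.2,.3,.01):
        q=P[abs(P[:,2]-z)<.005]
        if len(q): print(round(z,3),len(q),np.median(q,0).round(4))
    k=P[(P[:,2]>.207)&(P[:,2]<.283)&(P[:,0]>.012)];print('slope',np.polyfit(k[:,2]-.19,k[:,0],1).round(4))
    return L
E
python3 -c "
from hk import *
rel();up(tag='s21')
"
```

```text
t 22.6 pos [0.5463 0.1076 0.2634] loc [0.0096 0.1651 0.2634] gap 0.0154 F [ 0.7 -6.4 -2.1] rot err units [ 0.     0.005 -0.003]
0.2 7 [0.0227 0.1636 0.2026]
0.21 12 [0.0239 0.1656 0.2109]
0.22 15 [0.0247 0.1655 0.2191]
0.23 16 [0.0258 0.1647 0.2304]
0.24 19 [0.0262 0.1619 0.2391]
0.25 13 [0.0291 0.1657 0.2514]
0.26 15 [0.0293 0.1656 0.2595]
0.27 17 [0.0305 0.165  0.2699]
0.28 13 [0.0323 0.1642 0.2803]
0.29 35 [0.028  0.1642 0.29  ]
slope [0.1191 0.0212]
```

View pics/s21.png

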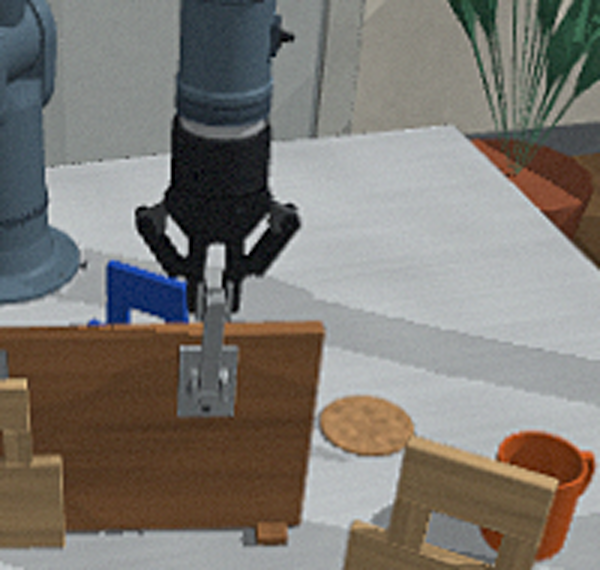

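Call:
{"fn": "apply_moves", "kwargs": {
  "moves": [
    {"linear":[-0.013,0.0025,0],"rot":[0,0,0],"grip":1},
    {"linear":[-0.013,0.0025,0],"rot":[0,0,0],"grip":1},
    {"linear":[-0.01,0.002,0],"rot":[0,0,0],"grip":1},
    {"linear":[0,0,0],"rot":[0,0,0],"grip":1},
    {"linear":[0,0,0],"rot":[0,0,0],"grip":1},
    {"linear":[0,0,0],"rot":[0,0,0],"grip":1},
    {"linear":[0,0,0],"rot":[0,0,0],"grip":1},
    {"linear":[0,0,0],"rot":[0,0,0],"grip":1}
  ]
}}

```text
time_s: 23.45
position: [0.5348, 0.1099, 0.263]
ee_rot: [0.001, 0.099, 0.995, 0.0]
ft_force: [-0.4, -4.7, -2.5]
finger_gap: 0.0151
```

```bash
python3 -c "
from hk import *
rel();up(tag='s22')
"
```

```text
t 23.45 pos [0.5348 0.1099 0.263 ] loc [-0.0021  0.165   0.263 ] gap 0.0151 F [-0.4 -4.7 -2.5] rot err units [-0.     0.003 -0.003]
0.2 5 [0.0204 0.164  0.2013]
0.21 16 [0.0214 0.1658 0.21  ]
0.22 15 [0.0207 0.1655 0.2196]
0.23 15 [0.0218 0.165  0.23  ]
0.24 19 [0.0205 0.1647 0.2392]
0.25 14 [0.0214 0.164  0.2503]
0.26 15 [0.0224 0.1661 0.2604]
0.27 18 [0.0208 0.1646 0.2692]
0.28 17 [0.0219 0.1654 0.2807]
0.29 29 [0.0172 0.1651 0.2902]
slope [0.0058 0.021 ]
```

Call:
{"fn": "apply_moves", "kwargs": {
  "moves": [
    {"linear":[-0.006,0.001,0],"rot":[0,0,0],"grip":1},
    {"linear":[0,0,0],"rot":[0,0,0],"grip":1},
    {"linear":[0,0,0],"rot":[0,0,0],"grip":1},
    {"linear":[0,0,0],"rot":[0,0,0],"grip":1},
    {"linear":[0,0,0],"rot":[0,0,0],"grip":1},
    {"linear":[0,0,0],"rot":[0,0,0],"grip":1},
    {"linear":[0,0,0],"rot":[0,0,0],"grip":1},
    {"linear":[0,0,0],"rot":[0,0,0],"grip":1}
  ]
}}

```text
time_s: 24.3
position: [0.5342, 0.11, 0.2629]
ee_rot: [0.003, 0.1, 0.995, 0.0]
ft_force: [3.0, -5.1, -5.0]
finger_gap: 0.0156
```

```bash
python3 -c "
from hk import *
rel();up(tag='s23')
"
```

```text
t 24.3 pos [0.5342 0.11   0.2629] loc [-0.0027  0.165   0.2629] gap 0.0156 F [ 3.  -5.1 -5. ] rot err units [ 0.     0.007 -0.003]
0.2 6 [0.0198 0.1651 0.2024]
0.21 13 [0.0208 0.1659 0.2105]
0.22 17 [0.021  0.1657 0.22  ]
0.23 16 [0.0205 0.165  0.2309]
0.24 15 [0.0211 0.1646 0.2406]
0.25 18 [0.0213 0.1642 0.2513]
0.26 14 [0.0212 0.165  0.2602]
0.27 17 [0.0209 0.1658 0.2703]
0.28 16 [0.0202 0.1654 0.2796]
0.29 28 [0.0173 0.1653 0.2903]
slope [-0.004   0.0212]
```

Flat against its stop: the reaction has appeared and the slope is about 0. Releasing the hook and rising straight up.

Call:
{"fn": "apply_moves", "kwargs": {
  "moves": [
    {"linear":[0,0,0],"rot":[0,0,0],"grip":0.4},
    {"linear":[0,0,0],"rot":[0,0,0],"grip":0},
    {"linear":[0,0,0],"rot":[0,0,0],"grip":0},
    {"linear":[0,0,0.03],"rot":[0,0,0],"grip":0},
    {"linear":[0,0,0.07],"rot":[0,0,0],"grip":0},
    {"linear":[0,0,0.1],"rot":[0,0,0],"grip":0},
    {"linear":[0,0,0.1],"rot":[0,0,0],"grip":0},
    {"linear":[0,0,0.1],"rot":[0,0,0],"grip":0}
  ]
}}

```text
time_s: 25.15
position: [0.5324, 0.1117, 0.3834]
ee_rot: [0.0, 0.099, 0.995, 0.001]
ft_force: [0.4, 0.5, 0.4]
finger_gap: 0.0427
```

Call:
{"fn": "apply_moves", "kwargs": {
  "moves": [
    {"linear":[0,0,0],"rot":[0,0,0],"grip":0},
    {"linear":[0,0,0],"rot":[0,0,0],"grip":0},
    {"linear":[0,0,0],"rot":[0,0,0],"grip":0},
    {"linear":[0,0,0],"rot":[0,0,0],"grip":0},
    {"linear":[0,0,0],"rot":[0,0,0],"grip":0},
    {"linear":[0,0,0],"rot":[0,0,0],"grip":0},
    {"linear":[0,0,0],"rot":[0,0,0],"grip":0},
    {"linear":[0,0,0],"rot":[0,0,0],"grip":0}
  ]
}}

```text
time_s: 25.95
position: [0.5325, 0.1111, 0.381]
ee_rot: [-0.0, 0.099, 0.995, -0.0]
ft_force: [-0.4, 0.2, 1.1]
finger_gap: 0.0423
```

```bash
python3 -c "
from hk import *
rel();L=up(tag='s24',crop=(0,0,512,384)) if 0 else up()
d=get_image('scene');save('s24',d['image'],(60,80,440,340),2);L=loc(cloud(d))
P=L[(L[...,0]>.055)&(L[...,0]<.09)&(abs(L[...,1]+.032)<.08)&(L[...,2]>.05)&(L[...,2]<.25)]
k=P[P[:,2]<.155];print('board',np.median(P,0).round(4),P.min(0).round(4),P.max(0).round(4),'slope x per y,z',np.linalg.lstsq(np.c_[k[:,1:],np.ones(len(k))],k[:,0],rcond=None)[0].round(3))
q=L[(L[...,0]>.1)&(L[...,0]<.125)&(abs(L[...,1]+.032)<.008)&(L[...,2]>.17)&(L[...,2]<.22)];print('hook b tip',np.median(q,0).round(4),q.min(0).round(4),q.max(0).round(4))
# bystander change
a=np.load('pics/scene0.npz')['W'];b=cloud(d)
for nm,(u0,v0,u1,v1) in dict(bottle=(75,205,118,282),dish=(195,268,256,316),cube=(262,270,298,312),mug=(395,190,430,236),big=(340,198,420,282)).items():
    D=np.linalg.norm(a[v0:v1,u0:u1]-b[v0:v1,u0:u1],axis=-1);print(nm,np.nanmedian(D).round(4),np.nanpercentile(D,80).round(4))
"
```

```text
t 25.95 pos [0.5325 0.1111 0.381 ] loc [-0.0046  0.1657  0.381 ] gap 0.0423 F [-0.4  0.2  1.1] rot err units [ 0.    -0.    -0.004]
0.2 6 [0.0207 0.1664 0.2014]
0.21 16 [0.0224 0.1646 0.211 ]
0.22 16 [0.0217 0.1657 0.2204]
0.23 16 [0.0209 0.1652 0.2293]
0.24 17 [0.0213 0.1644 0.2397]
0.25 16 [0.0211 0.1643 0.2499]
0.26 13 [0.0212 0.1659 0.2618]
0.27 20 [0.0209 0.1657 0.2698]
0.28 15 [0.0216 0.1652 0.2812]
0.29 30 [0.0171 0.1653 0.2901]
slope [-0.006   0.0216]
board [ 0.0761 -0.0311  0.1432] [ 0.0644 -0.1023  0.0603] [0.0898 0.0382 0.2444] slope x per y,z [-0.004  0.005  0.075]
hook b tip [ 0.1149 -0.0313  0.2026] [ 0.104  -0.0395  0.1888] [ 0.1173 -0.0241  0.2101]
bottle 0.002 0.0039
dish 0.0018 0.0034
cube 0.0017 0.0032
mug 0.0021 0.0039
big 0.0019 0.0037
```

View pics/s24.png

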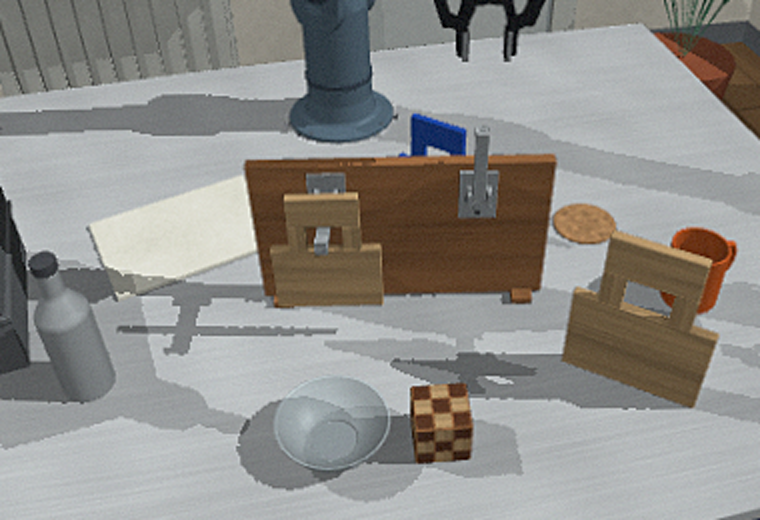

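All is as asked: board upright on hook b (crop 323,245), hook a folded (481,170), bystanders unmoved, arm clear. Handing in.

```bash
python3 -c "
from h import *
print(hand_in())"
```

```text
the job is handed in; nothing more can be done
None
```

The job is done and handed in after about 26 s of the 72 s allowed. I pushed hook b down onto its stop and moved the board from hook a to hook b. Then I gripped hook a's bar by its sides and swung it up flat against the panel.

Last checks before handing in:
- **Hook b:** the bar was level at 0.195 m and gave a 6 N reaction from its stop when pressed. That was before the board went on; afterwards I re-measured only its end, which was still at the right height.
- **Board:** it hangs upright through its slot, tilted by less than 0.01 rad, with its top edge at about 0.24 m.
- **Hook a:** folded, with a measured angle of about -0.006 rad, which is zero within the measuring noise.
- **Mug, bottle, dish and cube:** depth changes were only camera noise (about 2 mm), and the same goes for the larger board standing nearby.
- **Robot:** clear of everything, and the wrist forces I read after each move stayed below 10 N.

One thing disagreed with the task text. The fingertips were only about 3–4 mm ahead of the reported tool point, not 25 mm. Both cameras and the contact with hook b showed this, so I set all depths from the measured value.

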